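# Check-weigh a kit basket on the hand scale

## Robot

A 7-joint arm with a two-finger parallel gripper is mounted at the origin on a cart in front of the work surface, level with it; the furniture and walls round the work are solid. World frame = base frame: x ahead of the robot, y to its left, z up, the work surface at z = 0. Lengths are in m, angles in rad, forces in N, time in s.
With the tool pointing down it reaches from about 0.4 to 0.925 m from the base axis. Payload 5.6 kg.
Tool frame: the origin (TCP) lies midway between the tips of the shut fingers; the grasp point (between the pads) lies 19 mm behind it; x points along the fingers, y is the direction in which the jaws open and shut, and the axes are right-handed (so a half turn about x gives the same grasp; the last joint's range is limited). The gripper opens to 85 mm and grips with 20 to 120 N. Pads are 22 mm wide; open, the fingers measure 114 mm over their backs; the gripper's body (76 mm by 85 mm) begins 54 mm behind the grasp point. The pads swing forward as they close: fully open they stand 13 mm farther back than shut.
Start: joints at [-1.227, 0.468, -0.012, 1.603, 0.006, 1.071, -0.056], TCP at [0.245, 0.602, 0.231] pointing down, gripper open.
Joint ranges: [-2.53, 2.53], [-0.31, 2.02], [-1.57, 1.55], [0.28, 2.44], [-1.29, 4.43], [0.15, 1.84], [-2.92, 2.92]. Speed limits (rad/s): [2.57, 2.57, 3.14, 3.14, 3.14, 3.14, 3.14].

## Interface

Orientations are given as a unit quaternion [x, y, z, w].
In Python, from bench import arm gives the robot as it stands.
- The arm moves only by the tool step_arm, never from a script. Its argument "moves" is one flat list of numbers, 5 for each row, row after row: the opening, from 0 (shut) to 1 (fully open), then the shift along the tool's x, y, z in m, then the turn about the tool's x in degrees. In form: [gripper, x, y, z, spin, gripper, x, y, z, spin, ...]. A call has exactly 10 rows; each row is the pose to reach, as a shift and turn from the pose measured when the call began, along the tool's axes at that moment; what a row does not reach only later rows make up. A row lasts 1/12 s, in which the tool goes at most 41.7 mm and 7.16 degrees, less where a joint would pass 70% of its speed; a pose out of reach is approached as far as the arm can. A call with a gripper value outside its range is refused whole. The fingers move at their own pace and stop on an object; "squeeze" is the grip in N (left out, the last holds). Time passes only in rows, so rows that repeat a pose let the fingers close, or fill a call up. It gives the time, the measured TCP pose, the force and the opening at its end, in the units of the state.
- arm.read_state(): the state, without advancing time (a new reading comes with each control period).
- arm.grab_frame(name): name is "side" or "top" or "wrist"; returns a dict with "color" (420x560x3 uint8, red, green, blue), "depth" (420x560 float32, m along the optical axis (not along the pixel's ray), 0 where there is no reading), "fx", "fy", "cx", "cy" (pixels), "k1" (the pictures are not rectified: a ray, as slopes to the right and down, at radius r is drawn at 1 + k1 r^2 times it, then the intrinsics apply), "T" (4x4, takes a point from camera to world coordinates). Camera axes: x right, y down, z forward; pixel columns grow to the right and rows downward; lengths in m; the calibration is good to about 2 mm. A picture is of the moment at which its call begins.
- arm.sign_off(): hands the job in, once; it reports no verdict.
The state is a dict: "time": time; "joint_pos": joint angles; "qvel": joint speeds; "joint_torque": joint torques, N m; "tcp_pos": TCP position; "tool_rot": TCP orientation; "contact_force": force on the tool from outside, world axes, zero at the start; "torque": the same for the moment, N m; "grip_width": finger opening in m.
Only numpy, scipy, OpenCV 4.12 (cv2) and the standard library are available. Lean on these libraries where they do the work, as an engineer would, in place of code of your own. Each camera call takes 0.05 s, during which the arm holds its last target.

## Task

Take the spring hand scale out of its stand, hook it under the basket's bail and lift until the basket hangs still just clear of the bench, between 1 and 3 cm up, for two seconds so that the weight can be read; never run the scale's rod onto its end stop. Then, still on the hook and staying low, carry the basket to the low-rimmed tray, set it down gently in the middle so that it stands flat, unhook it and hang the scale back in its stand as it was. Touch the basket only with the hook, do not ram or press anything hard, and leave the other things on the bench alone.

Things in the scene. Friction and masses are not known exactly. Their poses are not given: they have to be found in the camera images.
- scale_grip (a point): Centre of the black ribbed grip of the upright hand scale, where to grasp it: 24 mm wide along the scale's y (grasp across this), 36 mm along x, reaching 32 mm below and 23 mm above this point. Scale with hook: 0.21 kg.
- scale: Hand scale, z up; origin where the rod leaves the 28 mm square grey housing, 72 mm below scale_grip. Between grip and housing a square aluminium collar, 50 mm (x) by 56 mm (y), 6 mm thick, its underside 38 mm below scale_grip. The steel rod with the hook comes out of the housing's underside.
- scale_hook (a point): Inside bottom of the hook, 127.5 mm straight below scale_grip with the rod in; moves with the rod. J of 5 mm wire in the scale's x-z plane, open to the scale's -x: tip 12 mm to -x, its top 15 mm above this point; shank 11 mm to +x, bending to the axis 36 to 45 mm up. A bar enters from -x with its centre 18 to 35 mm above this point (27 is best) and rests with its centre 2.5 mm above it.
- scale_rod (a joint): The scale's reading: how far the rod is drawn out, in m; 0 is in, 0.090 the end stop (0.086 or more counts as on the stop). Spring about 65 N/m: hanging weight in N is about 65 x reading + 0.1. The basket's weight is unknown, 1.6 to 5 N, so the rod comes out 23 to 76 mm before the basket lifts off.
- basket: Square steel basket 76 x 76 mm, 36 mm high, with four connectors fixed in it (they reach 35 mm up) and a rigid wire bail; origin at the centre of its underside, z up. Stands on the bench at the start.
- basket_bail (a point): Centre of the 5 mm wire at the peak of the bail, 106 mm straight above the basket's origin. The bail lies in the basket's y-z plane: from the peak the wire falls away to both sides along y (8 mm lower at 15 mm), then to the side walls at y = +-40 mm. Free below the peak down to the connectors. The hook goes under it along the basket's x axis.
- tray: Flat black square tray fixed to the bench, 140 x 140 mm outside, rim 4 mm wide and 10 mm high, inner floor 132 x 132 mm at 4 mm above the bench; origin at its centre, on the bench.
- stand: Fixed stand for the scale: base 100 x 96 x 10 mm, post at its +x side, aluminium fork with its upper face 120 mm above the bench, two prongs open to the stand's -x. Origin on the bench under the seat's middle. The scale hangs with its axes parallel to the stand's.
- stand_seat (a point): Where scale_grip is when the scale hangs in the stand: 158 mm above the stand's origin. The collar lies on the prongs between front and back lips (5 mm high, 3 mm play each way); the 37 mm gap takes the 28 mm housing. To take it out, lift 8 mm or more (12 is safe) and draw it 65 mm along the stand's -x; the reverse to put it back.
- grease_tin: Bystander: flat round tin, 54 mm across, 24 mm high, origin under its centre.
- vial: Bystander: small dropper bottle, 31 mm across, 94 mm high, origin under its centre.
- nest_blank: Bystander: metal block 44 x 70 x 28 mm with a hole in the top, origin under its centre.
- hex_key: Bystander: L-shaped hex key 132 mm long, 6 mm high, lying flat.

How it is judged:
By the outcome, as a careful person would: the job done as asked, in the order asked, and still so for the second after the job is handed in, with the robot touching nothing.
It also fails if it takes over 72 s, if anything falls off the work surface, if the arm or the gripper's body presses on something with over 40 N, if the wrist force passes 120 N, or if a joint passes its speed limit or range.

## Working session

There is one attempt and no reset: what is moved stays moved. The work goes in short steps, Python scripts to look and compute and a tool call to move; the robot and the scene stay as the last step left them, time stands still between calls to the robot, and variables do not carry over. Pictures are saved under pics/ and viewed, and the job is handed in when it is done.

Besides the shell and the picture viewer there is one more tool, called as name(argument=value, ...) on one line, values as JSON. step_arm: Moves the arm, as the interface text tells. Its arguments: {"type":"object","properties":{"moves":{"type":"array","items":{"type":"number"}},"squeeze":{"type":"number"}},"required":["moves"]}

```bash
mkdir -p pics; cat > h.py <<'E'
import numpy as np, cv2
from bench import arm
def save(n,tag):
    f=arm.grab_frame(n); np.savez(f'pics/{tag}.npz',**f)
    cv2.imwrite(f'pics/{tag}.png',cv2.cvtColor(f['color'],cv2.COLOR_RGB2BGR)); return f
def ray(f,u,v):
    K=np.array([[f['fx'],0,f['cx']],[0,f['fy'],f['cy']],[0,0,1]],float)
    p=cv2.undistortPoints(np.array([[[u,v]]],float),K,np.array([f['k1'],0,0,0,0.]))[0,0]
    T=np.array(f['T']); return T[:3,3],T[:3,:3]@np.array([p[0],p[1],1])
def onplane(f,u,v,z):
    o,d=ray(f,u,v); return o+d*(z-o[2])/d[2]
def cloud(f):
    d=f['depth'];h,w=d.shape
    K=np.array([[f['fx'],0,f['cx']],[0,f['fy'],f['cy']],[0,0,1]],float)
    vv,uu=np.mgrid[:h,:w]
    p=cv2.undistortPoints(np.stack([uu,vv],-1).reshape(-1,1,2).astype(float),K,np.array([f['k1'],0,0,0,0.])).reshape(h,w,2)
    c=np.dstack([p*d[...,None],d]); T=np.array(f['T'])
    P=c@T[:3,:3].T+T[:3,3]; P[d<=0]=np.nan; return P
def proj(f,X):
    T=np.array(f['T']); c=T[:3,:3].T@(np.array(X)-T[:3,3]); x,y=c[0]/c[2],c[1]/c[2]; s=1+f['k1']*(x*x+y*y)
    return f['fx']*x*s+f['cx'],f['fy']*y*s+f['cy']
E
python3 - <<'E'
from h import *
for n in ['side','top','wrist']:
    f=save(n,n+'0'); print(n,f['fx'],f['cx'],f['cy'],f['k1'],np.round(f['T'],3).tolist())
print(arm.read_state())
E
```

```text
side 543.4376744510904 273.97023538453703 207.33648215143276 -0.06329734630229612 [[-0.963, -0.238, 0.129, 0.467], [-0.27, 0.842, -0.466, 0.46], [0.002, -0.484, -0.875, 1.126], [0.0, 0.0, 0.0, 1.0]]
top 385.7590912508362 282.5668423963388 211.66769645236153 -0.01285813036589288 [[0.005, -0.996, 0.09, 0.548], [-0.999, -0.008, -0.033, -0.045], [0.034, -0.09, -0.995, 0.966], [0.0, 0.0, 0.0, 1.0]]
wrist 366.089827676622 281.80015802792946 213.3502182793664 -0.029258315188301222 [[0.378, 0.878, 0.292, 0.17], [0.926, -0.358, -0.122, 0.633], [-0.002, 0.317, -0.949, 0.373], [0.0, 0.0, 0.0, 1.0]]
{'time': 0.15, 'joint_pos': array([-1.22697211,  0.46821538, -0.01158522,  1.60339389,  0.00598194,
        1.07142403, -0.05629007]), 'qvel': array([-3.63233128e-06, -2.63317166e-03, -4.40059600e-04, -2.56846552e-03,
        3.03842706e-04,  4.13271355e-04,  4.58609142e-04]), 'joint_torque': array([ 1.42537341e-03, -5.32792747e+01,  2.19116709e-02, -2.51557642e+01,
        1.15070015e-02,  5.56242303e-03,  3.86786240e-06]), 'tcp_pos': array([0.2451134 , 0.60154993, 0.23053841]), 'tool_rot': array([ 0.13544612,  0.69397783, -0.13643292,  0.6938553 ]), 'contact_force': array([-0.34940916,  0.10505027,  0.43094415]), 'torque': array([ 0.0159656 , -0.00299843,  0.02434006]), 'grip_width': 0.08545095897017194}
```

View pics/side0.png

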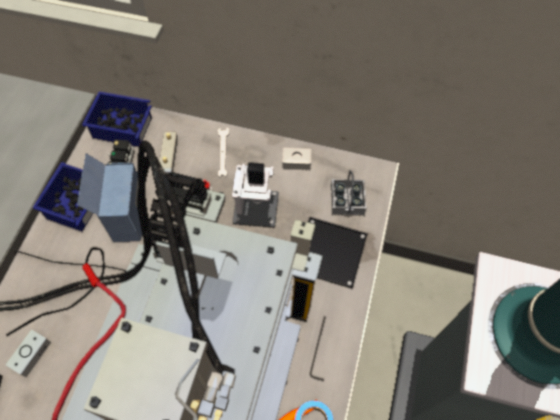

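View pics/top0.png

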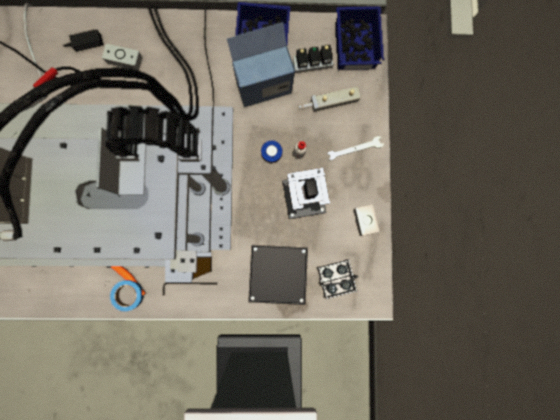

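View pics/wrist0.png

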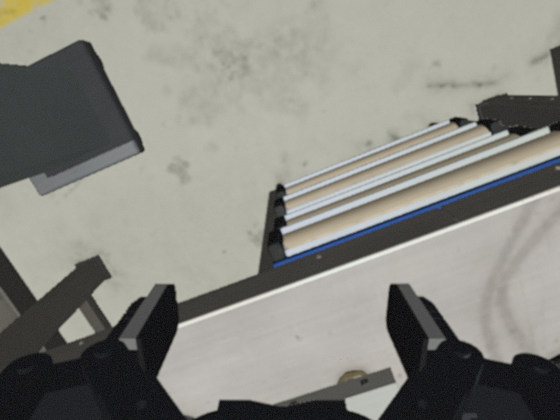

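```bash
python3 - <<'E'
from h import *
f=dict(np.load('pics/top0.npz'))
c=f['color'][130:310,230:400]; cv2.imwrite('pics/topz.png',cv2.cvtColor(cv2.resize(c,None,fx=4.4,fy=3.3*1.0,interpolation=cv2.INTER_CUBIC)if 0 else cv2.resize(c,None,fx=3.3,fy=3.3,interpolation=cv2.INTER_CUBIC),cv2.COLOR_RGB2BGR))
g=dict(np.load('pics/side0.npz'))
c=g['color'][120:310,210:400]; cv2.imwrite('pics/sidez.png',cv2.cvtColor(cv2.resize(c,None,fx=3.1,fy=3.1,interpolation=cv2.INTER_CUBIC),cv2.COLOR_RGB2BGR))
P=cloud(f)
for z,(x0,x1,y0,y1) in {'tray':(240,316,238,310)}.items():
    pass
hsv=cv2.cvtColor(f['color'],cv2.COLOR_RGB2HSV)
m=(hsv[...,2]<75).astype(np.uint8); m[:, :245]=0;m[:,313:]=0;m[:240]=0;m[310:]=0
n,l,s,ce=cv2.connectedComponentsWithStats(m); i=1+np.argmax(s[1:,4])
cn=cv2.findContours((l==i).astype(np.uint8),0,1)[0][0]
r=cv2.minAreaRect(cn);print(s[i],r)
q=[onplane(f,*p,0.010) for p in cv2.boxPoints(r)];print(np.round(q,3)); print('tray',np.mean(q,0),[np.linalg.norm(q[k]-q[k-1]) for k in range(4)])
# side view
P2=cloud(g)
for nm,PP,ff in (('top',P,f),('side',P2,g)):
    z=PP[...,2]
    print(nm,'bench z',np.nanmedian(z[(np.abs(PP[...,0]-.55)<.02)&(np.abs(PP[...,1]+.25)<.02)]))
    for a,b in ((.17,.2),(.11,.13),(.09,.115),(.03,.04)):
        mm=(z>a)&(z<b)&(PP[...,0]>.4)&(PP[...,0]<.75)&(PP[...,1]<-.03)&(PP[...,1]>-.3)
        n,l,s,ce=cv2.connectedComponentsWithStats(mm.astype(np.uint8))
        for i in range(1,n):
            if s[i,4]>8: 
                pts=PP[l==i]; print(nm,a,b,s[i],np.round(np.median(pts,0),3),np.round(pts.min(0),3),np.round(pts.max(0),3))
E
```

```text
[255 294  46  10 144] ((277.5, 298.5), (45.0, 9.0), 0.0)
[[ 0.41  -0.011  0.01 ]
 [ 0.432 -0.01   0.01 ]
 [ 0.432 -0.12   0.01 ]
 [ 0.41  -0.12   0.01 ]]
tray [ 0.4212439  -0.06535677  0.01      ] [np.float64(0.10976577352161546), np.float64(0.021608585761574456), np.float64(0.10997783532459891), np.float64(0.021689993177218057)]
top bench z 0.00036480294550056414
top 0.17 0.2 [304 179  15  18 208] [ 0.67  -0.129  0.181] [ 0.652 -0.144  0.17 ] [ 0.687 -0.115  0.184]
top 0.11 0.13 [287 168  43  41 986] [ 0.679 -0.119  0.123] [ 0.632 -0.175  0.112] [ 0.723 -0.082  0.13 ]
top 0.09 0.115 [332 278  21   7  50] [ 0.47  -0.208  0.102] [ 0.465 -0.231  0.092] [ 0.478 -0.186  0.109]
top 0.03 0.04 [369 208   6   5   9] [ 0.638 -0.296  0.031] [ 0.633 -0.3    0.03 ] [ 0.643 -0.288  0.033]
top 0.03 0.04 [318 260  37  17  74] [ 0.503 -0.221  0.035] [ 0.478 -0.248  0.03 ] [ 0.516 -0.161  0.039]
top 0.03 0.04 [338 265  10  10  41] [ 0.492 -0.22   0.034] [ 0.482 -0.232  0.03 ] [ 0.504 -0.21   0.039]
top 0.03 0.04 [324 268  10  11  39] [ 0.485 -0.185  0.034] [ 0.473 -0.198  0.03 ] [ 0.497 -0.176  0.039
[... 1029 characters left out ...]
494 -0.213  0.033] [ 0.482 -0.228  0.03 ] [ 0.505 -0.204  0.038]
side 0.03 0.04 [353 185   9   8  18] [ 0.45  -0.22   0.033] [ 0.446 -0.235  0.03 ] [ 0.461 -0.213  0.037]
side 0.03 0.04 [332 191  34  20  99] [ 0.47  -0.171  0.034] [ 0.425 -0.2    0.03 ] [ 0.508 -0.157  0.04 ]
side 0.03 0.04 [335 196  11  10  43] [ 0.484 -0.179  0.033] [ 0.473 -0.195  0.03 ] [ 0.496 -0.17   0.037]
side 0.03 0.04 [352 197  11   9  34] [ 0.448 -0.19   0.034] [ 0.435 -0.202  0.03 ] [ 0.458 -0.178  0.04 ]
side 0.03 0.04 [257 201   5   3   9] [ 0.664 -0.126  0.032] [ 0.659 -0.127  0.03 ] [ 0.669 -0.123  0.04 ]
side 0.03 0.04 [235 208   6   3  12] [ 0.707 -0.094  0.035] [ 0.701 -0.096  0.03 ] [ 0.712 -0.092  0.039]
```

View pics/topz.png

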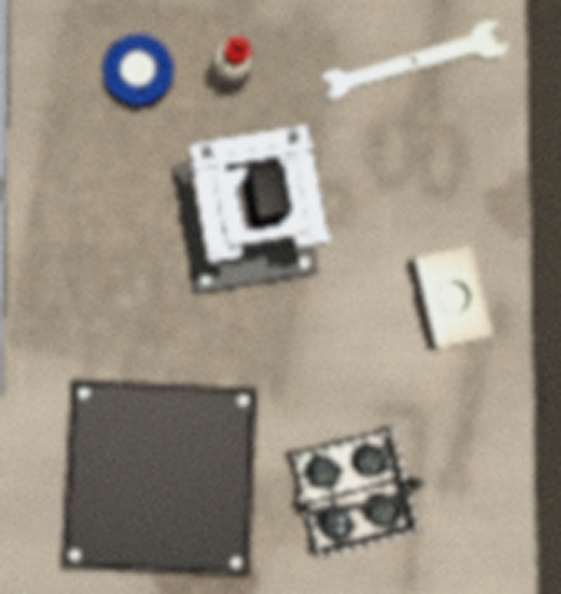

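View pics/sidez.png

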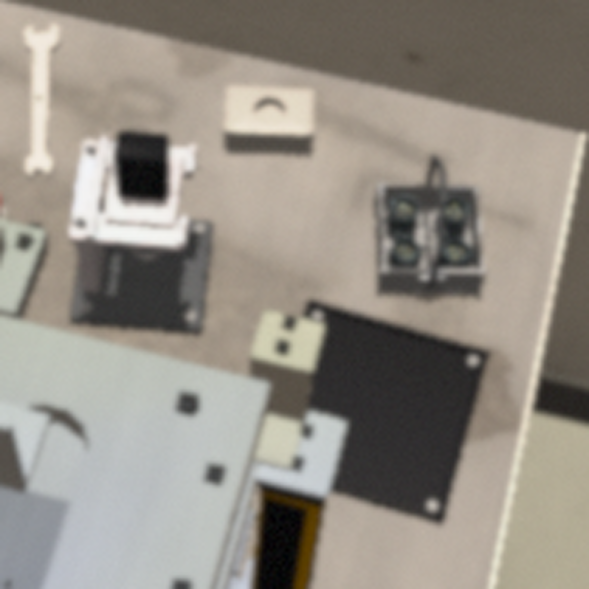

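```bash
python3 - <<'E'
from h import *
from scipy.spatial.transform import Rotation as R
f=dict(np.load('pics/top0.npz'));g=dict(np.load('pics/side0.npz'))
print(f['color'][275,278],f['color'][275,243],f['color'][205,320])
for nm,F,box,zt in (('top',f,(236,318,236,312),.01),('side',g,(305,372,212,292),.01)):
    gr=cv2.cvtColor(F['color'],cv2.COLOR_RGB2GRAY); x0,x1,y0,y1=box
    sub=gr[y0:y1,x0:x1]; t,m=cv2.threshold(sub,0,255,cv2.THRESH_BINARY_INV|cv2.THRESH_OTSU)
    n,l,s,ce=cv2.connectedComponentsWithStats(m); i=1+np.argmax(s[1:,4])
    cn=cv2.findContours((l==i).astype(np.uint8),0,1)[0][0]
    # rectify contour points to plane
    W=np.array([onplane(F,p[0]+x0,p[1]+y0,zt)[:2] for p in cv2.convexHull(cn)[:,0].astype(float)],np.float32)*1000
    print(nm,t,s[i],'rect mm',cv2.minAreaRect(W))
# basket: points z>.028 <.042 in top
for nm,F in (('top',f),('side',g)):
    P=cloud(F); z=P[...,2]
    mm=(z>.02)&(z<.045)&(P[...,0]>.40)&(P[...,0]<.54)&(P[...,1]<-.14)&(P[...,1]>-.28)
    W=(P[mm][:,:2]*1000).astype(np.float32); print(nm,'basket',len(W),cv2.minAreaRect(W))
    b=P[(z>.06)&(z<.12)&(P[...,0]>.40)&(P[...,0]<.54)&(P[...,1]<-.14)&(P[...,1]>-.28)]
    k=b[b[:,2].argsort()]; print('bail top',k[-8:].mean(0).round(4),'line',cv2.fitLine((b[:,:2]*1000).astype(np.float32),2,0,.01,.01).ravel())
    mm=(z>.15)&(z<.2)&(P[...,0]>.6)&(P[...,0]<.75)&(P[...,1]<-.06)&(P[...,1]>-.2)
    W=(P[mm][:,:2]*1000).astype(np.float32); print('grip',cv2.minAreaRect(W), np.nanpercentile(z[mm],95))
    mm=(z>.112)&(z<.127)&(P[...,0]>.6)&(P[...,0]<.75)&(P[...,1]<-.04)&(P[...,1]>-.2)
    W=(P[mm][:,:2]*1000).astype(np.float32); print('fork',cv2.minAreaRect(W), np.nanmedian(z[mm]))
    # obstacle heights on grid
    if nm=='top':
        for x in np.arange(.3,1.0,.1):
            print('x%.1f'%x,[ (lambda s: round(float(np.nanmax(s)),2) if s.size else None)(z[(abs(P[...,0]-x)<.05)&(abs(P[...,1]-y)<.05)]) for y in np.arange(.6,-.4,-.1)])
s=arm.read_state(); print(R.from_quat(s['tool_rot']).as_matrix().round(3))
E
```

```text
[86 81 73] [184 170 155] [116 114 111]
top 122.0 [  12    9   60   63 3301] rect mm ((476.96063232421875, -66.86006164550781), (142.558349609375, 147.33892822265625), 87.3358383178711)
side 107.0 [   0    5   63   72 2775] rect mm ((478.3653259277344, -60.41615295410156), (142.9642333984375, 141.11293029785156), 87.67223358154297)
top basket 545 ((470.5450744628906, -208.00497436523438), (77.48853302001953, 83.30473327636719), 13.33867073059082)
bail top [ 0.4705 -0.2079  0.1078] line [ 2.4676813e-01 -9.6907455e-01  4.7018512e+02 -2.0596681e+02]
grip ((669.8901977539062, -129.90904235839844), (35.50400924682617, 25.344860076904297), 10.0444917678833) 0.18306998869571434
fork ((678.1173095703125, -128.65701293945312), (81.58212280273438, 82.04156494140625), 10.294431686401367) 0.12187447209495117
x0.3 [None, None, None, None, None, None, None, None, None, None]
x0.4 [0.0, 0.0, 0.0, 0.03, 0.01, 0.01, 0.01, 0.01, 0.04, 0.04]
x0.5 [0.05, 0.05, 0.37, 0.37, 0.37, 0.38, 0.05, 0.01, 0.11, 0.07]
x0.6 [None, None, 0.38, 0.54, 0.59, 0.37, 0.05, 0.13, 0.13, 0.03]
x0.7 [None, None, 0.37, 0.44, 0.62, 0.62, 0.37, 0.18, 0.13, 0.03]
x0.8 [0.05, 0.18, 0.21, 0.46, 0.46, 0.53, 0.05, 0.1, 0.01, 0.01]
x0.9 [0.05, 0.16, 0.05, 0.05, 0.07, 0.12, 0.13, 0.13, 0.05, 0.04]
side basket 708 ((470.14990234375, -202.8441925048828), (78.40682220458984, 83.9190902709961), 14.479228019714355)
bail top [ 0.4691 -0.1997  0.1064] line [ 2.5656748e-01 -9.6652633e-01  4.6801843e+02 -1.9344107e+02]
grip ((669.83251953125, -124.90950775146484), (36.003814697265625, 26.19793128967285), 8.099427223205566) 0.18215166750491765
fork ((677.83935546875, -124.65293884277344), (81.38703155517578, 85.38821411132812), 10.243895530700684) 0.12128455479384437
[[-0.     0.377  0.926]
 [-0.001  0.926 -0.377]
 [-1.    -0.001  0.   ]]
```

```bash
python3 - <<'E'
from h import *
f=dict(np.load('pics/top0.npz'));g=dict(np.load('pics/side0.npz'))
Q=np.concatenate([cloud(f).reshape(-1,3),cloud(g).reshape(-1,3)]);Q=Q[np.isfinite(Q[:,0])]
ys=np.arange(.65,-.3,-.05);print('y   ',' '.join('%4d'%round(y*100) for y in ys))
for x in np.arange(.3,.86,.04):
    r=[]
    for y in ys:
        s=Q[(abs(Q[:,0]-x)<.02)&(abs(Q[:,1]-y)<.025),2]; r.append('%4d'%round(100*np.percentile(s,98)) if s.size>3 else '   .')
    print('%.2f'%x,' '.join(r))
E
```

```text
y      65   60   55   50   45   40   35   30   25   20   15   10    5    0   -5  -10  -15  -20  -25
0.30    .    .    .    .    .    .    .    .    .    .  -79  -79  -79  -79  -79  -79  -79  -79  -79
0.34    .    .    .    .    .    .    .    .    .    .    .    .    .    .    .    .    .    .    .
0.38    .    0    0    0    0    0    0    3    0    0    0    0    0    0    0    0    0    0    0
0.42    .    0    0    0    0    0    2    3    3    0    0    0    0    1    1    1    1    4    2
0.46    .    0    0    0    0    0    2    3    3    1    1    1    0    1    1    1    7   11    9
0.50    .    5    5    5    5    5    5    5    5    5   31   37   37    1    1    1    4    4    6
0.54    .    .    .    .    .   51   51   37   37   37   37   38   38    1    1    1    1    0    0
0.58    .    .    .    .    .   55   54   54   37   37   37   37    5    0    0    0    0    0    3
0.62    .    .    .    .   54   54   54   56   59   57   37   37    5    0    0   13    1    1    3
0.66    .    .    .    .   54   54   54   43   60   62   60   46   38    0    0   18   18    1    3
0.70    .    .    .    .   53   53   53   49   37   62   62   49   43    0    1   18   18    0    0
0.74    .    .    .    .    .    .    .   47   46   46   59   58   43    0    0    0   12    0    0
0.78    .    .    9    9    9    9    9   46   46   45   44   48    5    2    3    9    6    1    1
0.82    .    5    9    9   20    9   44   42   29    9   21   20    5    0    3    0    0    0    1
0.86    .    5    5    5   16    5   44    5    5    5   12   10    5    0    0    0    0    0    0
```

```bash
cat >> h.py <<'E'
from scipy.spatial.transform import Rotation as R
def tt(*wps):
    s=arm.read_state(); M=R.from_quat(s['tool_rot']).as_matrix(); yaw=np.degrees(np.arctan2(M[1,2],M[0,2]))
    print('t',round(s['time'],2),'tcp',s['tcp_pos'].round(4),'yaw',yaw.round(2),'tilt',np.degrees(np.arccos(-M[2,0])).round(2),'F',s['contact_force'].round(2),'gw',round(s['grip_width'],4))
    for w in wps:
        d=M.T@(np.array(w[:3])-s['tcp_pos']); print(w,'-> shift',d.round(4), 'spin',round(yaw-w[3],2))
E
python3 - <<'E'
from h import *
tt((.30,.32,.33,0),(.385,.14,.33,10))
E
```

```text
t 0.15 tcp [0.2451 0.6015 0.2305] yaw -22.17 tilt 0.08 F [-0.35  0.11  0.43] gw 0.0855
(0.3, 0.32, 0.33, 0) -> shift [-0.0991 -0.2402  0.1571] spin -22.17
(0.385, 0.14, 0.33, 10) -> shift [-0.0989 -0.3748  0.3037] spin -32.17
```

step_arm(moves=[1,-0.02,-0.03,0.02,-3,1,-0.04,-0.06,0.04,-6,1,-0.05,-0.09,0.06,-9,1,-0.065,-0.12,0.08,-12,1,-0.08,-0.15,0.1,-15,1,-0.09,-0.18,0.12,-18,1,-0.1,-0.21,0.14,-20,1,-0.1,-0.24,0.157,-22,1,-0.1,-0.265,0.185,-25,1,-0.1,-0.29,0.21,-28])

```text
time: 0.98
tcp_pos: [0.3304, 0.252, 0.3313]
tool_rot: [-0.037, 0.706, 0.037, 0.706]
contact_force: [1.3, 0.4, 0.6]
grip_width: 0.0855
```

```bash
python3 - <<'E'
from h import *
tt((.385,.14,.33,10),(.44,-.05,.30,10),(.56,-.12,.28,10))
E
```

```text
t 0.98 tcp [0.3304 0.252  0.3313] yaw 6.0 tilt 0.03 F [1.35 0.39 0.61] gw 0.0855
(0.385, 0.14, 0.33, 10) -> shift [ 0.0013 -0.1171  0.0426] spin -4.0
(0.44, -0.05, 0.3, 10) -> shift [ 0.0315 -0.3118  0.0774] spin -4.0
(0.56, -0.12, 0.28, 10) -> shift [ 0.0515 -0.3939  0.1895] spin -4.0
```

step_arm(moves=[1,0,-0.039,0.014,-1,1,0,-0.078,0.028,-2,1,0,-0.117,0.043,-3,1,0.005,-0.156,0.049,-4,1,0.01,-0.195,0.055,-4,1,0.018,-0.234,0.062,-4,1,0.025,-0.273,0.07,-4,1,0.031,-0.31,0.08,-4,1,0.04,-0.335,0.11,-4,1,0.045,-0.36,0.14,-4])

```text
time: 1.82
tcp_pos: [0.5073, -0.0936, 0.2862]
tool_rot: [-0.061, 0.704, 0.061, 0.705]
contact_force: [0.5, 1.9, 0.7]
grip_width: 0.0856
```

```bash
python3 - <<'E'
from h import *
f=save('wrist','w1')
tt((.56,-.12,.28,10))
E
```

```text
t 1.87 tcp [ 0.5127 -0.0973  0.2841] yaw 9.78 tilt 0.42 F [ 5.1  -2.78  1.94] gw 0.0854
(0.56, -0.12, 0.28, 10) -> shift [ 0.0043 -0.0303  0.0428] spin -0.22
```

View pics/w1.png

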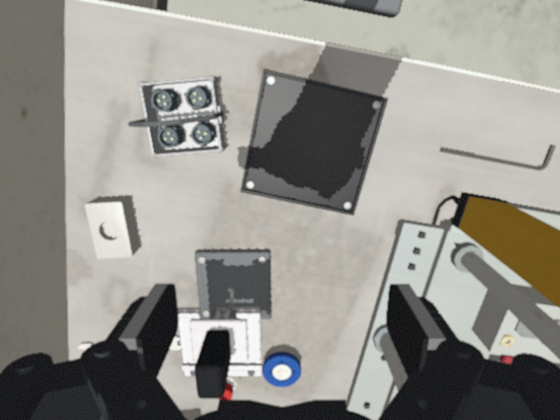

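```bash
cat > meas.py <<'E'
from h import *
import sys
F=dict(np.load(sys.argv[1])); print('cam',F['T'][:3,3].round(3))
P=cloud(F); z=P[...,2]
vis=lambda a,b,x0,x1,y0,y1:(z>a)&(z<b)&(P[...,0]>x0)&(P[...,0]<x1)&(P[...,1]>y0)&(P[...,1]<y1)
def rect(n,m):
    W=(P[m][:,:2]*1000).astype(np.float32)
    if len(W)>5: r=cv2.minAreaRect(W); print(n,len(W),np.round(r[0],1),np.round(r[1],1),round(r[2],2),'z',np.median(z[m]).round(4))
rect('basket',vis(.02,.045,.40,.54,-.28,-.14))
m=vis(.08,.13,.40,.54,-.28,-.14)
b=P[m]
if len(b):
    print('bail top',b[b[:,2].argsort()][-12:].mean(0).round(4),cv2.fitLine((b[:,:2]*1000).astype(np.float32),2,0,.01,.01).ravel().round(3))
rect('grip',vis(.15,.2,.6,.75,-.2,-.06)); rect('griptop',vis(.176,.19,.6,.75,-.2,-.06)); rect('fork',vis(.112,.127,.6,.75,-.2,-.04)); 
rect('base',vis(.006,.016,.55,.75,-.2,-.04))
rect('bench',vis(-.01,.01,.50,.58,-.2,-.12))
# tray by darkness
hs=cv2.cvtColor(F['color'],cv2.COLOR_RGB2GRAY)
E
python3 meas.py pics/w1.npz
```

```text
cam [ 0.427 -0.107  0.429]
basket 3223 [ 470.7 -206. ] [78.4 82. ] 13.6 z 0.032
bail top [ 0.4709 -0.2067  0.1089] [ 2.40000e-01 -9.71000e-01  4.69207e+02 -2.02077e+02]
grip 1667 [ 669.5 -128.3] [36.7 25.7] 11.25 z 0.179
griptop 974 [ 669.8 -128.3] [35.8 25.6] 10.07 z 0.181
fork 3416 [ 677.2 -127.2] [81.8 81.9] 9.4 z 0.1229
base 4361 [ 635.4 -120.4] [123.3 197.8] 78.6 z 0.0105
bench 3994 [ 540. -160.] [79.9 80. ] 0.0 z 0.0007
```

step_arm(moves=[1,0,-0.01,0.01,0,1,0.002,-0.02,0.02,0,1,0.004,-0.03,0.03,0,1,0.004,-0.03,0.04,0,1,0.004,-0.03,0.05,0,1,0.004,-0.03,0.06,0,1,0.004,-0.03,0.065,0,1,0.004,-0.03,0.065,0,1,0.004,-0.03,0.065,0,1,0.004,-0.03,0.065,0])

```text
time: 2.7
tcp_pos: [0.5814, -0.1158, 0.2804]
tool_rot: [-0.063, 0.704, 0.058, 0.705]
contact_force: [-0.6, -0.7, 0.0]
grip_width: 0.0851
```

```bash
python3 - <<'E'
from h import *
f=save('wrist','w2')
tt((.67,-.1275,.15,10))
E
python3 meas.py pics/w2.npz
```

```text
t 2.75 tcp [ 0.5814 -0.1159  0.2805] yaw 9.78 tilt 0.4 F [-0.24 -0.3   0.05] gw 0.0853
(0.67, -0.1275, 0.15, 10) -> shift [ 0.1307 -0.0256  0.0854] spin -0.22
cam [ 0.501 -0.128  0.424]
basket 3495 [ 471.4 -206.3] [78.5 83.2] 13.49 z 0.0322
bail top [ 0.4709 -0.207   0.109 ] [ 2.51000e-01 -9.68000e-01  4.69984e+02 -2.02487e+02]
grip 1784 [ 669.4 -128.8] [34.9 25.3] 9.88 z 0.1804
griptop 1230 [ 669.5 -128.8] [34.3 25.3] 8.03 z 0.1811
fork 4170 [ 677.8 -127.7] [81.5 81.8] 9.95 z 0.1233
base 4033 [ 623.7 -118. ] [123.4 173.8] 78.96 z 0.0105
bench 4931 [ 540. -160.] [80. 80.] 0.02 z 0.0006
```

View pics/w2.png

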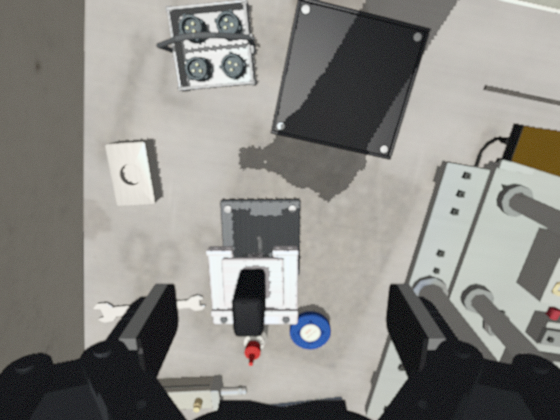

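step_arm(moves=[1,0.01,-0.008,0.025,0,1,0.02,-0.016,0.05,0,1,0.03,-0.022,0.07,0,1,0.04,-0.026,0.084,0,1,0.06,-0.026,0.085,0,1,0.08,-0.026,0.085,0,1,0.1,-0.026,0.085,0,1,0.12,-0.026,0.085,0,1,0.135,-0.026,0.085,0,1,0.142,-0.026,0.085,0])

```text
time: 3.58
tcp_pos: [0.6684, -0.1277, 0.1365]
tool_rot: [-0.062, 0.706, 0.058, 0.704]
contact_force: [-1.0, 0.2, -0.3]
grip_width: 0.0856
```

```bash
python3 - <<'E'
from h import *
f=save('wrist','w3')
tt((.6695,-.128,.139,10))
E
python3 meas.py pics/w3.npz
```

```text
t 3.63 tcp [ 0.6682 -0.1277  0.1361] yaw 9.77 tilt 0.4 F [-0.06  0.03  0.12] gw 0.0856
(0.6695, -0.128, 0.139, 10) -> shift [-0.0029 -0.0005  0.0012] spin -0.23
cam [ 0.589 -0.14   0.28 ]
grip 20340 [ 669.8 -128.4] [ 36.6 141.8] 7.15 z 0.1807
griptop 9831 [ 669.7 -126.5] [ 36.5 113.2] 11.81 z 0.1812
fork 14826 [ 677.7 -127.2] [81.1 82.2] 10.21 z 0.1241
base 8964 [627.2 -98.2] [ 87.3 183.4] 35.92 z 0.0104
bench 8667 [ 552.2 -160. ] [55.5 80. ] 0.0 z 0.0006
```

View pics/w3.png

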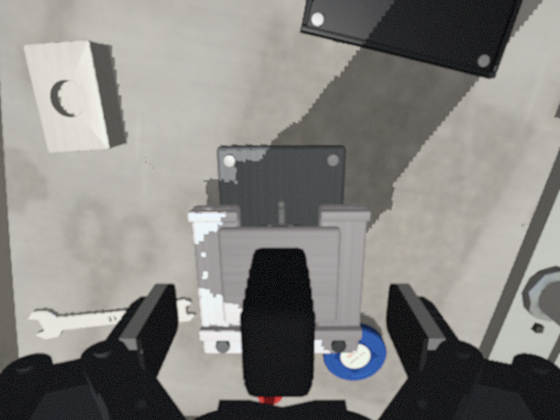

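step_arm(moves=[1,-0.002,0,0.001,0,0.8,-0.003,0,0.001,0,0.6,-0.003,0,0.001,0,0.4,-0.003,0,0.001,0,0.3,-0.003,0,0.001,0,0.2,-0.003,0,0.001,0,0.15,-0.003,0,0.001,0,0.1,-0.003,0,0.001,0,0.1,-0.003,0,0.001,0,0.1,-0.003,0,0.001,0], squeeze=60)

```text
time: 4.47
tcp_pos: [0.6695, -0.1277, 0.1397]
tool_rot: [-0.062, 0.705, 0.058, 0.704]
contact_force: [-0.7, -0.0, 6.1]
grip_width: 0.0236
```

```bash
python3 - <<'E'
from h import *
tt((.6695,-.128,.139,10))
E
```

```text
t 4.47 tcp [ 0.6695 -0.1277  0.1397] yaw 9.76 tilt 0.39 F [-0.71 -0.02  6.1 ] gw 0.0236
(0.6695, -0.128, 0.139, 10) -> shift [ 0.0007 -0.0003 -0.0001] spin -0.24
```

step_arm(moves=[0.1,-0.003,0,0,0,0.1,-0.006,0,0,0,0.1,-0.009,0,0,0,0.1,-0.012,0,0,0,0.1,-0.015,0,0,0,0.1,-0.015,0,0,0,0.1,-0.015,0,-0.01,0,0.1,-0.015,0,-0.02,0,0.1,-0.015,0,-0.03,0,0.1,-0.015,0,-0.04,0])

```text
time: 5.3
tcp_pos: [0.6295, -0.1344, 0.1547]
tool_rot: [-0.062, 0.706, 0.058, 0.704]
contact_force: [0.4, 0.5, -1.5]
grip_width: 0.0237
```

```bash
python3 - <<'E'
from h import *
f=save('side','s2')
tt((.6695,-.128,.139,10))
c=f['color'][120:310,210:400]; cv2.imwrite('pics/s2z.png',cv2.cvtColor(cv2.resize(c,None,fx=3.1,fy=3.1,interpolation=cv2.INTER_CUBIC),cv2.COLOR_RGB2BGR))
E
```

```text
t 5.35 tcp [ 0.6274 -0.1352  0.1547] yaw 9.68 tilt 0.44 F [-2.65 -0.85 -2.66] gw 0.0231
(0.6695, -0.128, 0.139, 10) -> shift [0.0155 0.0001 0.0428] spin -0.32
```

View pics/s2z.png

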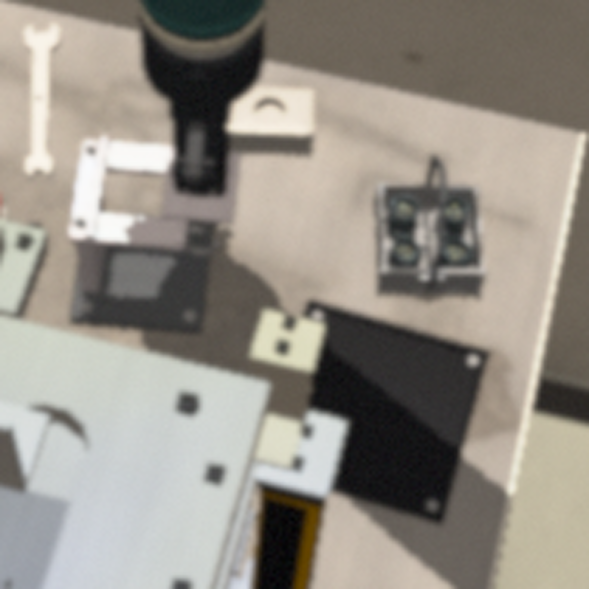

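```bash
python3 - <<'E'
from h import *
tt((.585,-.1424,.155,10),(.530,-.191,.188,14))
E
```

```text
t 5.35 tcp [ 0.6274 -0.1352  0.1547] yaw 9.68 tilt 0.44 F [-2.65 -0.85 -2.66] gw 0.0231
(0.585, -0.1424, 0.155, 10) -> shift [-0.0001  0.     -0.043 ] spin -0.32
(0.53, -0.191, 0.188, 14) -> shift [-0.0325 -0.0388 -0.1056] spin -4.32
```

step_arm(moves=[0.1,0,0,-0.014,0,0.1,0,0,-0.028,0,0.1,-0.002,0,-0.043,0,0.1,-0.01,-0.006,-0.056,-1,0.1,-0.018,-0.015,-0.07,-2,0.1,-0.024,-0.024,-0.083,-3,0.1,-0.029,-0.032,-0.095,-4,0.1,-0.032,-0.037,-0.103,-4.3,0.1,-0.0325,-0.039,-0.1056,-4.3,0.1,-0.0325,-0.039,-0.1056,-4.3])

```text
time: 6.18
tcp_pos: [0.5298, -0.1918, 0.1882]
tool_rot: [-0.087, 0.703, 0.083, 0.7]
contact_force: [0.2, -0.4, -2.2]
grip_width: 0.0233
```

```bash
python3 - <<'E'
from h import *
f=save('wrist','w4');g=save('side','s4');t=save('top','t4')
tt((.471,-.206,.188,14))
c=g['color'][100:300,230:430]; cv2.imwrite('pics/s4z.png',cv2.cvtColor(cv2.resize(c,None,fx=3,fy=3,interpolation=cv2.INTER_CUBIC),cv2.COLOR_RGB2BGR))
E
python3 meas.py pics/w4.npz
```

```text
t 6.33 tcp [ 0.5306 -0.1902  0.1876] yaw 14.05 tilt 0.43 F [ 0.38  0.05 -2.57] gw 0.0234
(0.471, -0.206, 0.188, 14) -> shift [-0.0001 -0.0009 -0.0617] spin 0.05
cam [ 0.451 -0.21   0.332]
basket 4784 [ 471.1 -207.1] [78.1 81.1] 14.46 z 0.033
bail top [ 0.4707 -0.207   0.1093] [ 9.75000e-01  2.22000e-01  4.77612e+02 -2.05334e+02]
fork 515 [ 653.9 -161.9] [22.4 22.4] 9.94 z 0.1206
base 230 [591.8 -75.2] [ 27.3 103.5] 65.19 z 0.0103
bench 4620 [ 539.6 -160. ] [80.  79.1] 89.87 z 0.0007
```

View pics/w4.png

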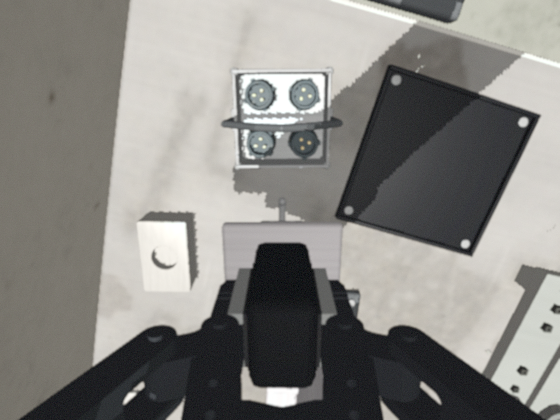

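View pics/s4z.png

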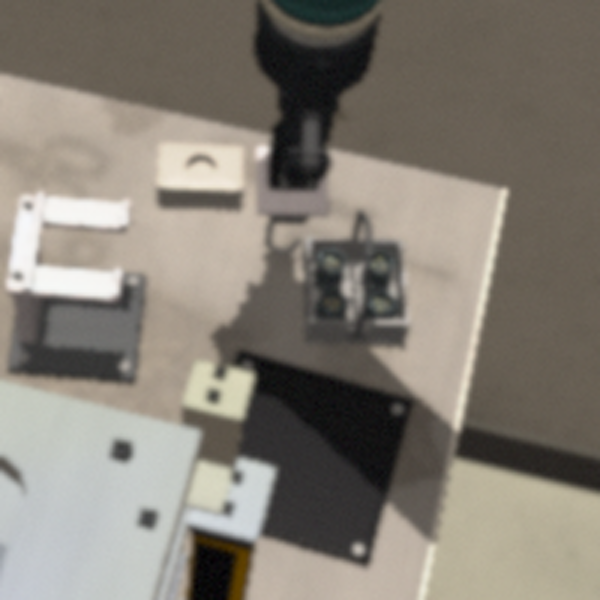

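```bash
python3 - <<'E'
from h import *
f=dict(np.load('pics/w4.npz')); P=cloud(f)
for r in range(194,222,3): print(r,[P[r,c].round(3).tolist() for c in (279,282,285)])
E
```

```text
194 [[0.539, -0.193, 0.001], [0.539, -0.19, 0.001], [0.538, -0.187, 0.001]]
197 [[0.543, -0.192, -0.001], [0.541, -0.19, 0.001], [0.541, -0.187, 0.0]]
200 [[0.519, -0.197, 0.094], [0.518, -0.195, 0.094], [0.518, -0.193, 0.092]]
203 [[0.521, -0.196, 0.093], [0.52, -0.194, 0.094], [0.547, -0.185, 0.0]]
206 [[0.527, -0.195, 0.081], [0.526, -0.193, 0.082], [0.549, -0.185, 0.001]]
209 [[0.529, -0.194, 0.079], [0.528, -0.192, 0.082], [0.552, -0.184, 0.0]]
212 [[0.531, -0.194, 0.08], [0.531, -0.192, 0.079], [0.555, -0.183, 0.0]]
215 [[0.533, -0.193, 0.081], [0.533, -0.191, 0.08], [0.558, -0.183, 0.002]]
218 [[0.535, -0.193, 0.081], [0.534, -0.191, 0.083], [0.561, -0.182, 0.0]]
221 [[0.517, -0.197, 0.143], [0.517, -0.195, 0.141], [0.516, -0.193, 0.141]]
```

step_arm(moves=[0.1,0,0,-0.006,0,0.1,0,0,-0.014,0,0.1,0,0,-0.022,0,0.1,0,0,-0.03,0,0.1,0,0,-0.038,0,0.1,0,0,-0.046,0,0.1,0,0,-0.053,0,0.1,0,0,-0.058,0,0.1,0,0,-0.061,0,0.1,0,0,-0.061,0])

```text
time: 7.17
tcp_pos: [0.4708, -0.2053, 0.1881]
tool_rot: [-0.088, 0.704, 0.084, 0.7]
contact_force: [0.2, 0.2, -1.7]
grip_width: 0.0234
```

```bash
python3 - <<'E'
from h import *
f=save('wrist','w5');g=save('side','s5')
tt((.471,-.206,.188,14))
c=g['color'][100:300,230:430]; cv2.imwrite('pics/s5z.png',cv2.cvtColor(cv2.resize(c,None,fx=3,fy=3,interpolation=cv2.INTER_CUBIC),cv2.COLOR_RGB2BGR))
E
python3 meas.py pics/w5.npz
```

```text
t 7.27 tcp [ 0.4717 -0.205   0.188 ] yaw 14.05 tilt 0.41 F [-0.98 -0.24 -1.81] gw 0.0232
(0.471, -0.206, 0.188, 14) -> shift [ 0.0001 -0.0008 -0.0009] spin 0.05
cam [ 0.393 -0.224  0.332]
basket 3415 [ 465.5 -208.7] [67.9 84.1] 14.27 z 0.0318
bail top [ 0.4687 -0.2075  0.1074] [ 2.47000e-01 -9.69000e-01  4.69303e+02 -2.07645e+02]
base 1072 [642.1 -94.4] [ 49.6 209. ] 50.67 z 0.0104
bench 570 [ 510.5 -144.4] [94.  45.1] 53.0 z 0.0046
```

View pics/w5.png

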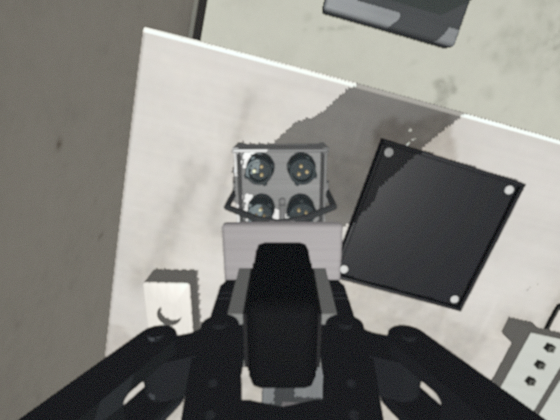

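View pics/s5z.png

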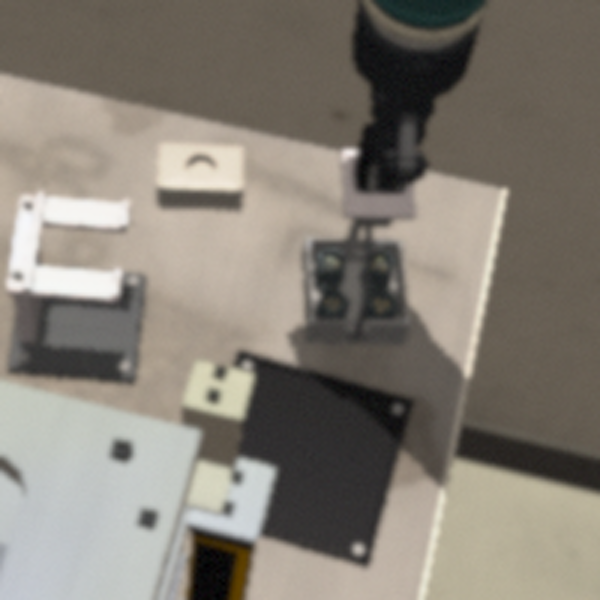

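step_arm(moves=[0.1,-0.006,0,0,0,0.1,-0.012,0,0,0,0.1,-0.018,0,0,0,0.1,-0.022,0,0,0,0.1,-0.026,0,0,0,0.1,-0.03,0,0,0,0.1,-0.034,0,0,0,0.1,-0.038,0,0,0,0.1,-0.042,0,0,0,0.1,-0.045,0,0,0])

```text
time: 8.1
tcp_pos: [0.4718, -0.2047, 0.2334]
tool_rot: [-0.088, 0.704, 0.085, 0.7]
contact_force: [0.2, -0.7, -4.0]
grip_width: 0.0234
```

```bash
python3 - <<'E'
from h import *
f=dict(np.load('pics/w5.npz')); gr=cv2.cvtColor(f['color'],cv2.COLOR_RGB2GRAY)
pts=[]
for (u,v) in ((388,153),(509,189),(454,299),(345,269)):
    s=gr[v-7:v+8,u-7:u+8].astype(float); w=np.clip(s-100,0,None); yy,xx=np.mgrid[-7:8,-7:8]
    uu,vv=u+(w*xx).sum()/w.sum(),v+(w*yy).sum()/w.sum(); pts.append(onplane(f,uu,vv,.010)); print(round(uu,1),round(vv,1),pts[-1].round(4),f['depth'][v,u],cloud(f)[v,u].round(4))
q=np.array(pts); print(q.mean(0),[np.linalg.norm(q[i]-q[i-1]).round(4) for i in range(4)], np.degrees(np.arctan2(*(q[1]-q[2])[1::-1])))
g=save('side','s6'); tt((.471,-.206,.233,14))
E
```

```text
388.2 152.0 [ 0.4173 -0.123   0.01  ] 0.32434604 [ 0.4185 -0.1216  0.0062]
508.7 189.5 [ 0.4225 -0.0046  0.01  ] 0.3338676 [ 0.4224 -0.0019  0.0062]
454.0 298.8 [ 0.5407 -0.0098  0.01  ] 0.36974302 [ 0.5426 -0.0074  0.0064]
342.2 268.7 [ 0.5357 -0.1292  0.01  ] 0.36012918 [ 0.5371 -0.1253  0.006 ]
[ 0.47906959 -0.06664313  0.01      ] [np.float64(0.1186), np.float64(0.1185), np.float64(0.1184), np.float64(0.1195)] 177.4528380851944
t 8.15 tcp [ 0.472  -0.2048  0.2338] yaw 14.05 tilt 0.39 F [-0.42 -0.77 -3.16] gw 0.0231
(0.471, -0.206, 0.233, 14) -> shift [ 0.0008 -0.0009 -0.0013] spin 0.05
```

step_arm(moves=[0.1,-0.002,0,0,0,0.1,-0.004,0,0,0,0.1,-0.006,0,0,0,0.1,-0.008,0,0,0,0.1,-0.01,0,0,0,0.1,-0.012,0,0,0,0.1,-0.014,0,0,0,0.1,-0.016,0,0,0,0.1,-0.018,0,0,0,0.1,-0.018,0,0,0])

```text
time: 8.98
tcp_pos: [0.4723, -0.2048, 0.2523]
tool_rot: [-0.089, 0.703, 0.085, 0.701]
contact_force: [-0.2, 0.1, -4.9]
grip_width: 0.0232
```

```bash
cat > bk.py <<'E'
from h import *
import sys
g=save('side',sys.argv[1]); tt((.471,-.206,.25,14))
P=cloud(g); z=P[...,2]
c=g['color'][100:300,230:430]; cv2.imwrite(f'pics/{sys.argv[1]}z.png',cv2.cvtColor(cv2.resize(c,None,fx=3,fy=3,interpolation=cv2.INTER_CUBIC),cv2.COLOR_RGB2BGR))
x0,x1,y0,y1=[float(a) for a in sys.argv[2:6]] if len(sys.argv)>5 else (.41,.53,-.26,-.15)
m=(z>.015)&(z<.075)&(P[...,0]>x0)&(P[...,0]<x1)&(P[...,1]>y0)&(P[...,1]<y1)
q=P[m]; r=cv2.minAreaRect((q[:,:2]*1000).astype(np.float32)); print('basket z95',np.percentile(q[:,2],[50,80,90,95,98]).round(4),r)
E
python3 bk.py s7; python3 - <<'E'
import sys; sys.argv=['x']
from h import *
for t in ('s4','s5','s6'):
    g=dict(np.load(f'pics/{t}.npz'));P=cloud(g); z=P[...,2]
    m=(z>.015)&(z<.075)&(P[...,0]>.41)&(P[...,0]<.53)&(P[...,1]>-.26)&(P[...,1]<-.15);q=P[m]
    print(t,np.percentile(q[:,2],[50,80,90,95,98]).round(4))
E
```

```text
t 9.03 tcp [ 0.4722 -0.2047  0.252 ] yaw 14.05 tilt 0.38 F [ 0.6  -0.32 -4.47] gw 0.0232
(0.471, -0.206, 0.25, 14) -> shift [ 0.0021 -0.0009 -0.0015] spin 0.05
basket z95 [0.0332 0.0391 0.041  0.0429 0.054 ] ((471.43035888671875, -201.9307098388672), (78.6164779663086, 84.81533813476562), 13.610848426818848)
s4 [0.0294 0.0344 0.0365 0.0398 0.0615]
s5 [0.0291 0.0339 0.0359 0.0377 0.0505]
s6 [0.029  0.0344 0.0362 0.0384 0.0585]
```

View pics/s7z.png

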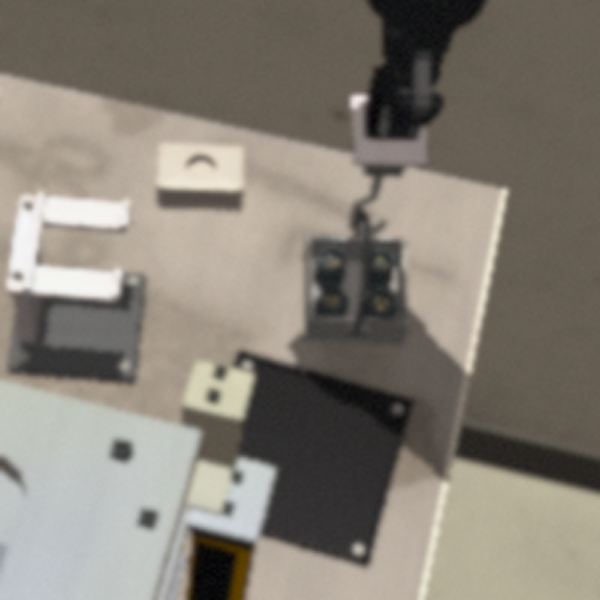

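step_arm(moves=[0.1,-0.001,0,0,0,0.1,-0.003,0,0,0,0.1,-0.005,0,0,0,0.1,-0.007,0,0,0,0.1,-0.009,0,0,0,0.1,-0.011,0,0,0,0.1,-0.013,0,0,0,0.1,-0.015,0,0,0,0.1,-0.016,0,0,0,0.1,-0.016,0,0,0])

```text
time: 9.87
tcp_pos: [0.4724, -0.2047, 0.2683]
tool_rot: [-0.089, 0.703, 0.085, 0.701]
contact_force: [-0.4, 0.3, -4.5]
grip_width: 0.0236
```

```bash
python3 bk.py s8
```

```text
t 9.92 tcp [ 0.4723 -0.2047  0.2682] yaw 14.06 tilt 0.38 F [-0.17 -0.46 -4.55] gw 0.0232
(0.471, -0.206, 0.25, 14) -> shift [ 0.0182 -0.0009 -0.0016] spin 0.06
basket z95 [0.0458 0.0536 0.0559 0.0574 0.0589] ((471.01153564453125, -201.24354553222656), (78.50241088867188, 84.55245971679688), 12.320608139038086)
```

View pics/s8z.png

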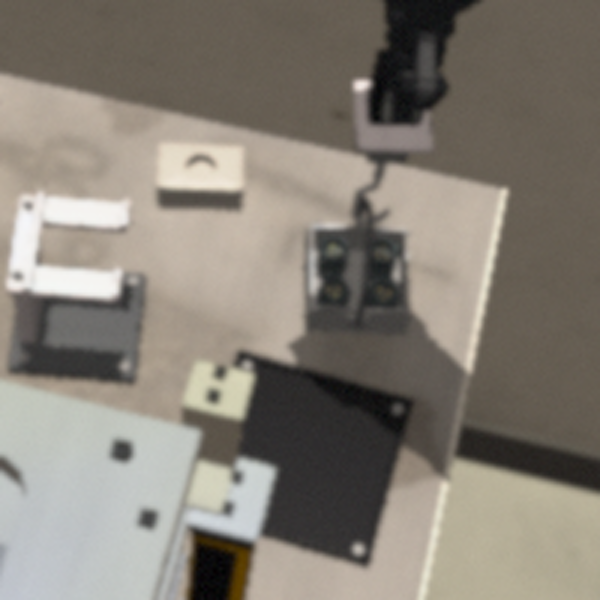

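step_arm(moves=[0.1,0,0,0,0,0.1,0,0,0,0,0.1,0,0,0,0,0.1,0,0,0,0,0.1,0,0,0,0,0.1,0,0,0,0,0.1,0,0,0,0,0.1,0,0,0,0,0.1,0,0,0,0,0.1,0,0,0,0])

```text
time: 10.75
tcp_pos: [0.4723, -0.2046, 0.2682]
tool_rot: [-0.088, 0.703, 0.085, 0.701]
contact_force: [-0.7, 0.4, -4.5]
grip_width: 0.0233
```

```bash
python3 bk.py s9; python3 bk.py s9b
```

```text
t 10.8 tcp [ 0.4723 -0.2046  0.2682] yaw 14.06 tilt 0.38 F [ 0.21 -0.01 -4.64] gw 0.0233
(0.471, -0.206, 0.25, 14) -> shift [ 0.0182 -0.0009 -0.0016] spin 0.06
basket z95 [0.0457 0.0536 0.056  0.0577 0.0592] ((471.3780212402344, -201.27117919921875), (78.72357177734375, 84.67683410644531), 13.608778953552246)
t 10.85 tcp [ 0.4723 -0.2046  0.2681] yaw 14.05 tilt 0.38 F [-0.28  0.13 -5.17] gw 0.0235
(0.471, -0.206, 0.25, 14) -> shift [ 0.0182 -0.0009 -0.0015] spin 0.05
basket z95 [0.0456 0.0536 0.0558 0.0575 0.0593] ((470.7450256347656, -201.26199340820312), (78.77027893066406, 84.30558013916016), 12.227799415588379)
```

step_arm(moves=[0.1,0,0,0,0,0.1,0,0,0,0,0.1,0,0,0,0,0.1,0,0,0,0,0.1,0,0,0,0,0.1,0,0,0,0,0.1,0,0,0,0,0.1,0,0,0,0,0.1,0,0,0,0,0.1,0,0,0,0])

```text
time: 11.68
tcp_pos: [0.4723, -0.2046, 0.2682]
tool_rot: [-0.089, 0.703, 0.085, 0.701]
contact_force: [0.3, -0.2, -5.0]
grip_width: 0.0229
```

```bash
python3 bk.py s10
```

```text
t 11.73 tcp [ 0.4723 -0.2046  0.2681] yaw 14.05 tilt 0.38 F [-0.53  0.31 -4.87] gw 0.0231
(0.471, -0.206, 0.25, 14) -> shift [ 0.0182 -0.0009 -0.0015] spin 0.05
basket z95 [0.0457 0.0535 0.0559 0.0569 0.0587] ((470.697265625, -201.62338256835938), (79.06836700439453, 83.29812622070312), 12.341626167297363)
```

step_arm(moves=[0.1,0,0,0,0,0.1,0,0,0,0,0.1,0,0,0,0,0.1,0,0,0,0,0.1,0,0,0,0,0.1,0,0,0,0,0.1,0,0,0,0,0.1,0,0,0,0,0.1,0,0,0,0,0.1,0,0,0,0])

```text
time: 12.57
tcp_pos: [0.4723, -0.2046, 0.2682]
tool_rot: [-0.088, 0.703, 0.085, 0.701]
contact_force: [0.6, -0.4, -4.7]
grip_width: 0.0229
```

step_arm(moves=[0.1,0,0,0,0,0.1,0,0,0,0,0.1,0,0,0,0,0.1,0,0,0,0,0.1,0,0,0,0,0.1,0,0,0,0,0.1,0,0,0,0,0.1,0,0,0,0,0.1,0,0,0,0,0.1,0,0,0,0])

```text
time: 13.4
tcp_pos: [0.4723, -0.2046, 0.2682]
tool_rot: [-0.088, 0.703, 0.085, 0.701]
contact_force: [0.2, -0.0, -4.5]
grip_width: 0.0234
```

```bash
python3 bk.py s11; python3 - <<'E'
from h import *
tt((.479,-.0645,.2682,14))
E
```

```text
t 13.45 tcp [ 0.4723 -0.2046  0.2682] yaw 14.05 tilt 0.38 F [ 0.29  0.21 -4.85] gw 0.0234
(0.471, -0.206, 0.25, 14) -> shift [ 0.0182 -0.0009 -0.0015] spin 0.05
basket z95 [0.0458 0.0537 0.0557 0.0571 0.0587] ((470.6205139160156, -200.7026824951172), (79.20902252197266, 84.0950698852539), 12.358108520507812)
t 13.45 tcp [ 0.4723 -0.2046  0.2682] yaw 14.05 tilt 0.38 F [ 0.29  0.21 -4.85] gw 0.0234
(0.479, -0.0645, 0.2682, 14) -> shift [-0.0009  0.1343  0.0405] spin 0.05
```

step_arm(moves=[0.1,0,0.0003,0.0001,0,0.1,0,0.002,0.0006,0,0.1,0,0.0056,0.0017,0,0.1,0,0.0106,0.0032,0,0.1,0,0.0163,0.005,0,0.1,0,0.0212,0.0065,0,0.1,0,0.0248,0.0076,0,0.1,0,0.0266,0.0081,0,0.1,0,0.0269,0.0082,0,0.1,0,0.0269,0.0082,0])

```text
time: 14.28
tcp_pos: [0.4738, -0.1764, 0.268]
tool_rot: [-0.089, 0.703, 0.085, 0.701]
contact_force: [-0.9, -0.5, -4.3]
grip_width: 0.0236
```

```bash
python3 bk.py s12 .41 .53 -.25 -.11;  python3 - <<'E'
from h import *
tt((.479,-.0635,.2682,14))
E
```

```text
t 14.33 tcp [ 0.4738 -0.1767  0.2681] yaw 14.05 tilt 0.39 F [ 0.91  0.05 -4.76] gw 0.0234
(0.471, -0.206, 0.25, 14) -> shift [ 0.0182 -0.0276 -0.0097] spin 0.05
basket z95 [0.0456 0.0535 0.0558 0.0573 0.0591] ((473.4168395996094, -172.261474609375), (79.33660888671875, 84.2656021118164), 12.922449111938477)
t 14.33 tcp [ 0.4738 -0.1767  0.2681] yaw 14.05 tilt 0.39 F [ 0.91  0.05 -4.76] gw 0.0234
(0.479, -0.0635, 0.2682, 14) -> shift [-0.0009  0.1086  0.0326] spin 0.05
```

View pics/s12z.png

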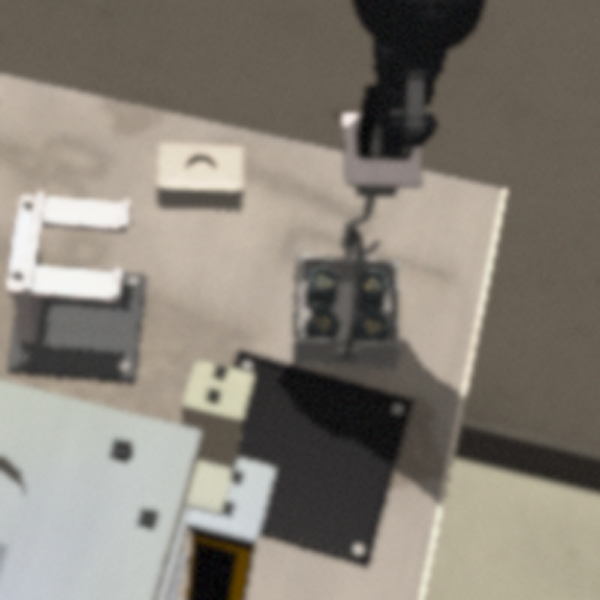

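Steady and level. Continue with four equal legs.

step_arm(moves=[0.1,0,0.0003,0.0001,0,0.1,0,0.002,0.0006,0,0.1,0,0.0056,0.0017,0,0.1,0,0.0107,0.0032,0,0.1,0,0.0165,0.005,0,0.1,0,0.0215,0.0065,0,0.1,0,0.0251,0.0076,0,0.1,0,0.0268,0.0081,0,0.1,0,0.0272,0.0082,0,0.1,0,0.0272,0.0082,0])

```text
time: 15.17
tcp_pos: [0.4751, -0.1483, 0.2679]
tool_rot: [-0.089, 0.703, 0.084, 0.701]
contact_force: [0.3, 0.3, -4.8]
grip_width: 0.0232
```

step_arm(moves=[0.1,0,0.0003,0.0001,0,0.1,0,0.002,0.0006,0,0.1,0,0.0056,0.0017,0,0.1,0,0.0107,0.0032,0,0.1,0,0.0165,0.005,0,0.1,0,0.0215,0.0065,0,0.1,0,0.0251,0.0076,0,0.1,0,0.0268,0.0081,0,0.1,0,0.0272,0.0082,0,0.1,0,0.0272,0.0082,0])

```text
time: 16.0
tcp_pos: [0.4765, -0.1198, 0.2677]
tool_rot: [-0.089, 0.703, 0.085, 0.701]
contact_force: [0.9, 0.5, -4.2]
grip_width: 0.0231
```

```bash
python3 bk.py s13 .41 .54 -.19 -.06;  python3 - <<'E'
from h import *
tt((.479,-.0635,.2682,14))
E
```

```text
t 16.05 tcp [ 0.4765 -0.1201  0.2678] yaw 14.06 tilt 0.4 F [-0.63  0.53 -3.96] gw 0.0236
(0.471, -0.206, 0.25, 14) -> shift [ 0.0184 -0.0819 -0.0261] spin 0.06
basket z95 [0.0452 0.0534 0.0554 0.0569 0.0591] ((475.44268798828125, -117.07710266113281), (78.68765258789062, 84.40825653076172), 12.929405212402344)
t 16.05 tcp [ 0.4765 -0.1201  0.2678] yaw 14.06 tilt 0.4 F [-0.63  0.53 -3.96] gw 0.0236
(0.479, -0.0635, 0.2682, 14) -> shift [-0.0008  0.0543  0.0162] spin 0.06
```

View pics/s13z.png

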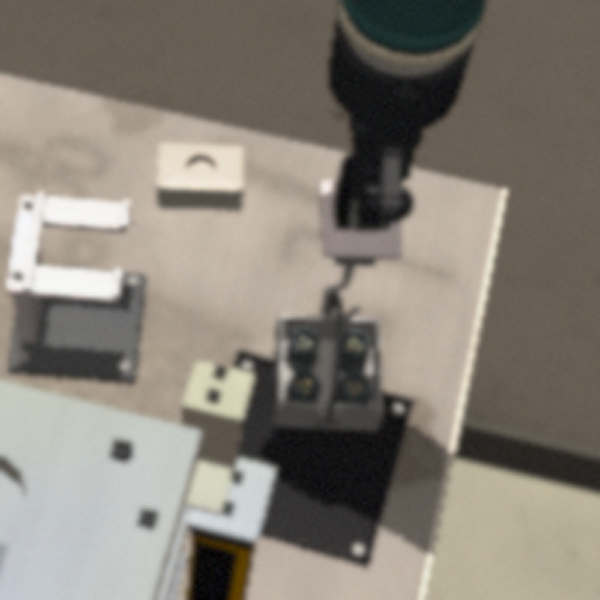

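step_arm(moves=[0.1,0,0.0003,0.0001,0,0.1,0,0.002,0.0006,0,0.1,0,0.0056,0.0017,0,0.1,0,0.0107,0.0032,0,0.1,0,0.0165,0.005,0,0.1,0,0.0215,0.0065,0,0.1,0,0.0251,0.0076,0,0.1,0,0.0268,0.0081,0,0.1,0,0.0272,0.0082,0,0.1,0,0.0272,0.0082,0])

```text
time: 16.88
tcp_pos: [0.4778, -0.0916, 0.2676]
tool_rot: [-0.089, 0.703, 0.084, 0.701]
contact_force: [0.6, 0.3, -4.9]
grip_width: 0.0235
```

step_arm(moves=[0.1,0,0.0003,0.0001,0,0.1,0,0.002,0.0006,0,0.1,0,0.0055,0.0017,0,0.1,0,0.0104,0.0032,0,0.1,0,0.016,0.005,0,0.1,0,0.0208,0.0065,0,0.1,0,0.0242,0.0076,0,0.1,0,0.0258,0.0081,0,0.1,0,0.0262,0.0082,0,0.1,0,0.0262,0.0082,0])

```text
time: 17.72
tcp_pos: [0.4794, -0.0641, 0.2674]
tool_rot: [-0.089, 0.703, 0.084, 0.701]
contact_force: [0.1, -0.6, -4.4]
grip_width: 0.0233
```

```bash
python3 bk.py s14 .41 .54 -.13 .0;  python3 - <<'E'
from h import *
save('wrist','w14')
tt((.479,-.0635,.2682,14))
E
```

```text
t 17.77 tcp [ 0.4794 -0.0644  0.2674] yaw 14.07 tilt 0.42 F [-0.3  -0.3  -4.56] gw 0.0233
(0.471, -0.206, 0.25, 14) -> shift [ 0.0184 -0.1352 -0.0425] spin 0.07
basket z95 [0.0445 0.0528 0.0551 0.0565 0.0592] ((477.37506103515625, -62.18453598022461), (78.71834564208984, 83.23985290527344), 12.915846824645996)
t 17.82 tcp [ 0.4794 -0.0645  0.2674] yaw 14.06 tilt 0.42 F [ 0.88 -0.41 -4.68] gw 0.0236
(0.479, -0.0635, 0.2682, 14) -> shift [-0.0008  0.001  -0.0001] spin 0.06
```

View pics/s14z.png

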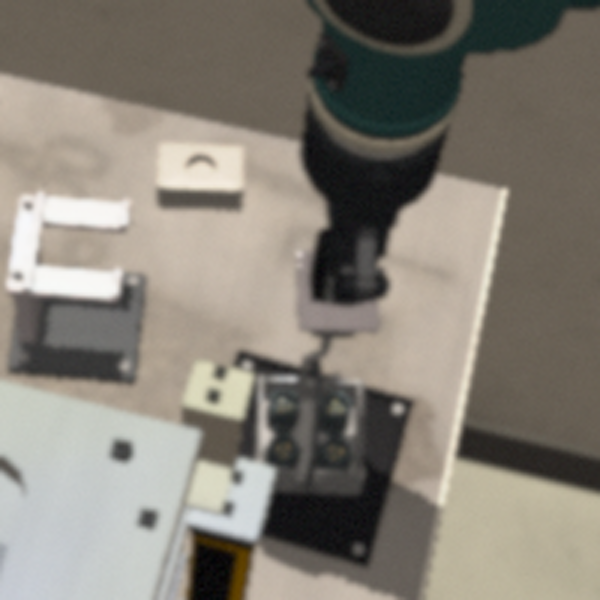

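View pics/w14.png

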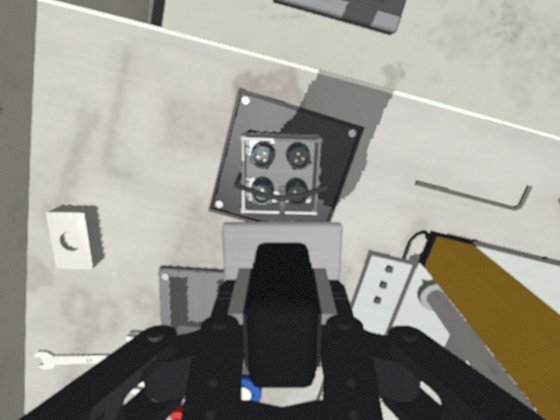

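step_arm(moves=[0.1,0.001,0,0,0,0.1,0.003,0,0,0,0.1,0.005,0,0,0,0.1,0.007,0,0,0,0.1,0.009,0,0,0,0.1,0.0105,0,0,0,0.1,0.012,0,0,0,0.1,0.013,0,0,0,0.1,0.0138,0,0,0,0.1,0.0145,0,0,0])

```text
time: 18.65
tcp_pos: [0.4794, -0.0646, 0.2529]
tool_rot: [-0.089, 0.703, 0.084, 0.701]
contact_force: [-0.1, 0.2, -5.2]
grip_width: 0.0235
```

step_arm(moves=[0.1,0.001,0,0,0,0.1,0.002,0,0,0,0.1,0.003,0,0,0,0.1,0.004,0,0,0,0.1,0.006,0,0,0,0.1,0.008,0,0,0,0.1,0.01,0,0,0,0.1,0.012,0,0,0,0.1,0.014,0,0,0,0.1,0.016,0,0,0])

```text
time: 19.48
tcp_pos: [0.4794, -0.0647, 0.2367]
tool_rot: [-0.089, 0.703, 0.084, 0.701]
contact_force: [-0.1, 0.7, -3.0]
grip_width: 0.023
```

```bash
python3 bk.py s15 .41 .54 -.13 .0;  python3 - <<'E'
from h import *
save('wrist','w15')
tt((.479,-.0635,.192,14))
E
```

```text
t 19.53 tcp [ 0.4792 -0.0646  0.2363] yaw 14.06 tilt 0.43 F [-0.22  0.13 -4.36] gw 0.0231
(0.471, -0.206, 0.25, 14) -> shift [-0.0126 -0.1352 -0.0423] spin 0.06
basket z95 [0.0324 0.0385 0.0402 0.042  0.0462] ((480.92230224609375, -70.81489562988281), (77.46234130859375, 104.88758087158203), 15.34882640838623)
t 19.58 tcp [ 0.4792 -0.0647  0.2365] yaw 14.06 tilt 0.43 F [ 0.04 -0.07 -4.25] gw 0.0233
(0.479, -0.0635, 0.192, 14) -> shift [0.0445 0.0014 0.0003] spin 0.06
```

View pics/s15z.png

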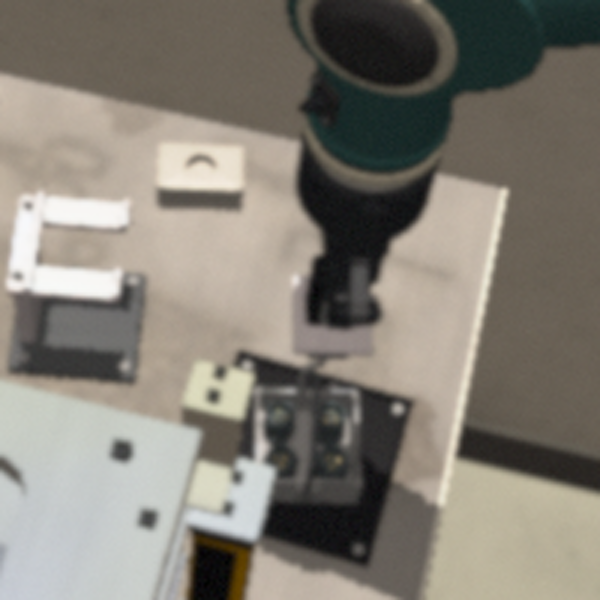

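step_arm(moves=[0.1,0.003,0,0,0,0.1,0.008,0,0,0,0.1,0.014,0,0,0,0.1,0.02,0,0,0,0.1,0.026,0,0,0,0.1,0.032,0,0,0,0.1,0.037,0,0,0,0.1,0.041,0,0,0,0.1,0.044,0,0,0,0.1,0.0445,0,0,0])

```text
time: 20.42
tcp_pos: [0.4788, -0.065, 0.1914]
tool_rot: [-0.089, 0.703, 0.084, 0.7]
contact_force: [-0.5, -0.0, -0.8]
grip_width: 0.0232
```

```bash
python3 bk.py s16 .41 .54 -.13 .0;  python3 - <<'E'
from h import *
f=save('wrist','w16')
P=cloud(f);z=P[...,2]
for v in range(180,222,3): print(v,[ (P[v,u]*1000).round(0).tolist() for u in (262,274,282,290,302)])
E
```

```text
t 20.47 tcp [ 0.4789 -0.065   0.1917] yaw 14.06 tilt 0.45 F [-0.56 -0.79 -1.87] gw 0.0236
(0.471, -0.206, 0.25, 14) -> shift [-0.0573 -0.1352 -0.0422] spin 0.06
basket z95 [0.0321 0.038  0.0395 0.041  0.0432] ((478.6664123535156, -60.42005920410156), (77.0455322265625, 84.46126556396484), 14.679787635803223)
180 [[473.0, -85.0, 29.0], [476.0, -74.0, 7.0], [474.0, -67.0, 7.0], [472.0, -60.0, 8.0], [465.0, -52.0, 31.0]]
183 [[474.0, -84.0, 39.0], [479.0, -73.0, 6.0], [477.0, -66.0, 7.0], [475.0, -59.0, 8.0], [465.0, -52.0, 41.0]]
186 [[484.0, -83.0, 6.0], [481.0, -73.0, 8.0], [479.0, -66.0, 8.0], [478.0, -58.0, 7.0], [475.0, -48.0, 8.0]]
189 [[487.0, -83.0, 8.0], [nan, nan, nan], [482.0, -65.0, 7.0], [481.0, -58.0, 6.0], [478.0, -47.0, 7.0]]
192 [[490.0, -82.0, 7.0], [487.0, -71.0, 6.0], [485.0, -64.0, 8.0], [483.0, -57.0, 8.0], [481.0, -46.0, 6.0]]
195 [[490.0, -82.0, 17.0], [490.0, -71.0, 6.0], [488.0, -64.0, 7.0], [486.0, -56.0, 7.0], [481.0, -47.0, 16.0]]
198 [[491.0, -81.0, 22.0], [492.0, -70.0, 8.0], [466.0, -68.0, 97.0], [489.0, -56.0, 6.0], [481.0, -47.0, 28.0]]
201 [[491.0, -80.0, 31.0], [491.0, -70.0, 22.0], [468.0, -68.0, 98.0], [492.0, -55.0, 6.0], [481.0, -47.0, 36.0]]
204 [[492.0, -80.0, 38.0], [491.0, -70.0, 32.0], [470.0, -67.0, 98.0], [492.0, -55.0, 17.0], [483.0, -47.0, 38.0]]
207 [[497.0, -79.0, 29.0], [494.0, -69.0, 29.0], [476.0, -66.0, 86.0], [494.0, -55.0, 20.0], [486.0, -46.0, 39.0]]
210 [[497.0, -79.0, 36.0], [495.0, -69.0, 36.0], [478.0, -65.0, 84.0], [495.0, -54.0, 25.0], [490.0, -45.0, 32.0]]
213 [[502.0, -78.0, 29.0], [496.0, -68.0, 40.0], [481.0, -65.0, 84.0], [495.0, -54.0, 32.0], [494.0, -44.0, 29.0]]
216 [[505.0, -77.0, 29.0], [499.0, -68.0, 39.0], [482.0, -64.0, 85.0], [497.0, -54.0, 36.0], [496.0, -43.0, 29.0]]
219 [[481.0, -78.0, 106.0], [478.0, -71.0, 108.0], [484.0, -64.0, 86.0], [476.0, -60.0, 107.0], [475.0, -53.0, 105.0]]
```

View pics/w16.png

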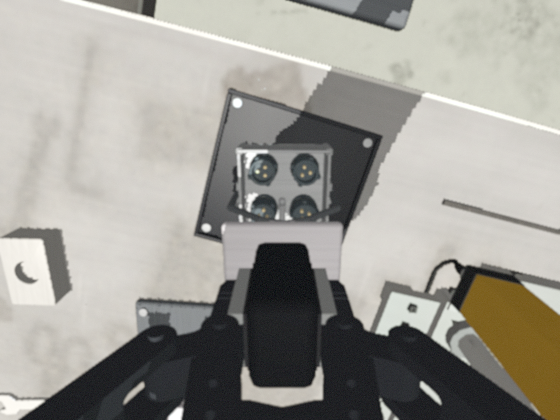

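View pics/s16z.png

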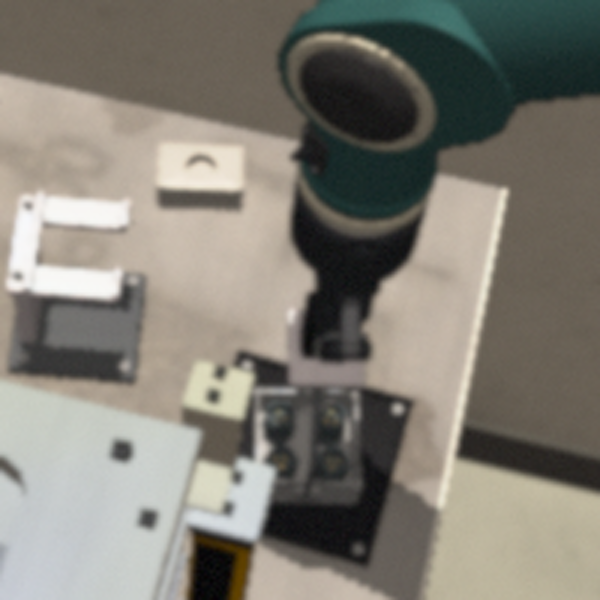

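```bash
python3 - <<'E'
from h import *
Q=np.concatenate([cloud(dict(np.load(f'pics/{t}.npz'))).reshape(-1,3) for t in ('top0','side0')]);Q=Q[np.isfinite(Q[:,0])]
for x in np.arange(.44,.74,.03):
    s=Q[(abs(Q[:,0]-x)<.015)&(Q[:,2]>.12)&(Q[:,1]>-.07)&(Q[:,1]<.3)]
    print('%.2f'%x, len(s), s[np.argsort(s[:,1])[:3]].round(3).tolist() if len(s) else '')
tt((.537,-.0505,.192,14))
E
```

```text
0.44 0 
0.47 0 
0.50 1678 [[0.513, 0.068, 0.374], [0.51, 0.068, 0.372], [0.511, 0.068, 0.371]]
0.53 4901 [[0.537, 0.067, 0.37], [0.539, 0.067, 0.37], [0.534, 0.068, 0.368]]
0.56 5365 [[0.548, 0.102, 0.364], [0.553, 0.102, 0.287], [0.574, 0.103, 0.281]]
0.59 5154 [[0.6, 0.102, 0.286], [0.58, 0.102, 0.362], [0.594, 0.103, 0.363]]
0.62 5882 [[0.621, 0.102, 0.288], [0.634, 0.103, 0.281], [0.632, 0.103, 0.362]]
0.65 7028 [[0.664, 0.049, 0.357], [0.663, 0.05, 0.353], [0.664, 0.05, 0.363]]
0.68 9215 [[0.673, 0.043, 0.357], [0.67, 0.043, 0.356], [0.675, 0.043, 0.356]]
0.71 7002 [[0.704, 0.044, 0.359], [0.707, 0.044, 0.359], [0.709, 0.044, 0.358]]
t 20.52 tcp [ 0.4791 -0.065   0.192 ] yaw 14.06 tilt 0.44 F [ 0.22  0.23 -1.84] gw 0.0232
(0.537, -0.0505, 0.192, 14) -> shift [-0.0003 -0.      0.0597] spin 0.06
```

step_arm(moves=[0.1,0,0,0.003,0,0.1,0,0,0.009,0,0.1,0,0,0.016,0,0.1,0,0,0.023,0,0.1,0,0,0.03,0,0.1,0,0,0.037,0,0.1,0,0,0.044,0,0.1,0,0,0.05,0,0.1,0,0,0.055,0,0.1,0,0,0.055,0])

```text
time: 21.35
tcp_pos: [0.5335, -0.0513, 0.1917]
tool_rot: [-0.089, 0.703, 0.084, 0.701]
contact_force: [0.5, -0.4, -2.2]
grip_width: 0.0233
```

```bash
python3 bk.py s17 .41 .54 -.13 .0;  python3 - <<'E'
from h import *
f=save('wrist','w17')
tt((.572,-.144,.16,10))
E
```

```text
t 21.4 tcp [ 0.5328 -0.0515  0.1916] yaw 14.07 tilt 0.46 F [-0.08  0.62 -2.68] gw 0.0235
(0.471, -0.206, 0.25, 14) -> shift [-0.0571 -0.1352 -0.0978] spin 0.07
basket z95 [0.0326 0.0382 0.0401 0.0417 0.0511] ((462.49627685546875, -64.39495849609375), (109.71360778808594, 85.43270874023438), 14.917930603027344)
t 21.45 tcp [ 0.5323 -0.0517  0.1915] yaw 14.06 tilt 0.46 F [-0.39  0.17 -1.57] gw 0.0234
(0.572, -0.144, 0.16, 10) -> shift [ 0.0321 -0.0989  0.0162] spin 4.06
```

View pics/w17.png

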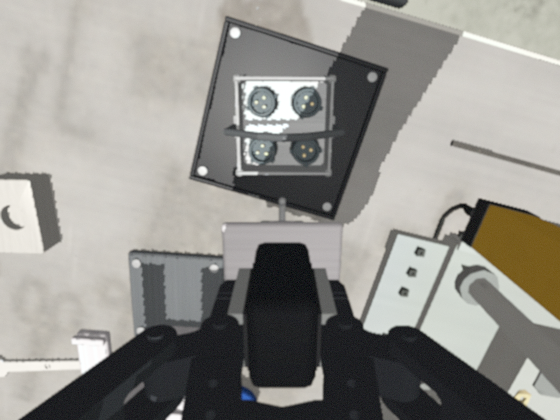

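step_arm(moves=[0.1,0.002,-0.008,0.002,0.3,0.1,0.006,-0.022,0.004,1,0.1,0.011,-0.038,0.007,1.6,0.1,0.016,-0.054,0.01,2.3,0.1,0.022,-0.07,0.012,3,0.1,0.027,-0.084,0.014,3.6,0.1,0.03,-0.094,0.016,4,0.1,0.032,-0.099,0.016,4.1,0.1,0.032,-0.099,0.016,4.1,0.1,0.032,-0.099,0.016,4.1])

```text
time: 22.28
tcp_pos: [0.5715, -0.1442, 0.1599]
tool_rot: [-0.063, 0.706, 0.059, 0.703]
contact_force: [0.5, -0.5, -1.8]
grip_width: 0.0235
```

```bash
python3 - <<'E'
from h import *
f=save('wrist','w18'); g=save('side','s18')
tt((.6695,-.1277,.1547,9.8),(.6695,-.1277,.1397,9.8))
P=cloud(f);z=P[...,2]
m=(z>.112)&(z<.127)&(P[...,0]>.6)&(P[...,0]<.75)&(P[...,1]<-.04)&(P[...,1]>-.2)
print(m.sum(),cv2.minAreaRect((P[m][:,:2]*1000).astype(np.float32)))
c=g['color'][100:300,180:380]; cv2.imwrite('pics/s18z.png',cv2.cvtColor(cv2.resize(c,None,fx=3,fy=3,interpolation=cv2.INTER_CUBIC),cv2.COLOR_RGB2BGR))
E
```

```text
t 22.38 tcp [ 0.5717 -0.1432  0.1602] yaw 10.02 tilt 0.43 F [-0.58 -0.26 -2.56] gw 0.0232
(0.6695, -0.1277, 0.1547, 9.8) -> shift [ 0.0051 -0.0017  0.099 ] spin 0.22
(0.6695, -0.1277, 0.1397, 9.8) -> shift [ 0.0201 -0.0016  0.0991] spin 0.22
589 ((663.519287109375, -127.91777038574219), (31.3156795501709, 50.555458068847656), 9.211665153503418)
```

View pics/w18.png

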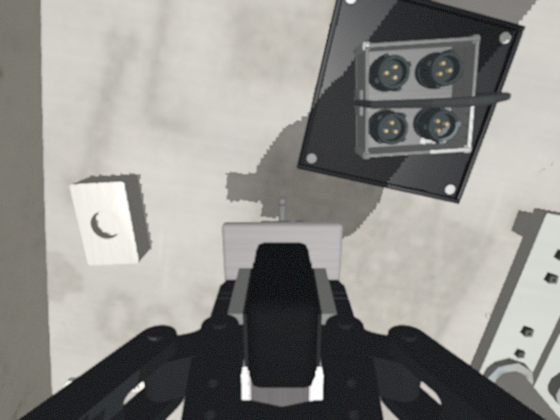

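View pics/s18z.png

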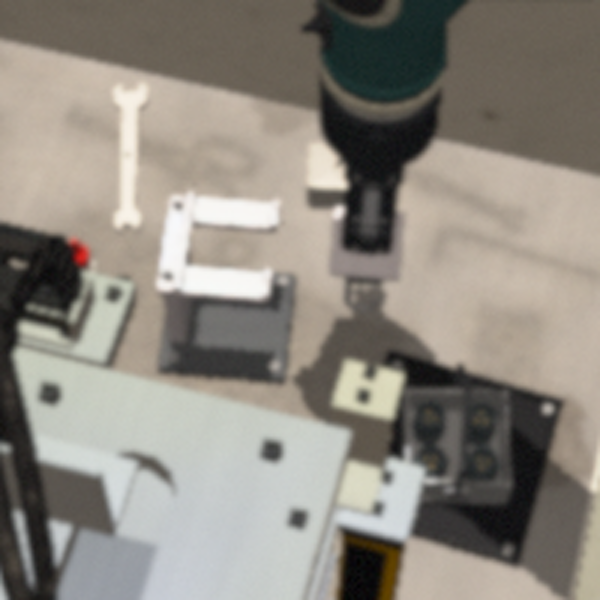

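step_arm(moves=[0.1,0.001,-0.001,0,0.2,0.1,0.004,-0.0017,0.003,0.2,0.1,0.005,-0.0017,0.008,0.2,0.1,0.005,-0.0017,0.016,0.2,0.1,0.005,-0.0017,0.024,0.2,0.1,0.005,-0.0017,0.033,0.2,0.1,0.005,-0.0017,0.042,0.2,0.1,0.005,-0.0017,0.05,0.2,0.1,0.005,-0.0017,0.055,0.2,0.1,0.005,-0.0017,0.055,0.2])

```text
time: 23.22
tcp_pos: [0.6275, -0.1348, 0.1547]
tool_rot: [-0.063, 0.706, 0.059, 0.703]
contact_force: [-0.1, -0.2, -3.3]
grip_width: 0.0234
```

```bash
python3 - <<'E'
from h import *
g=save('side','s19')
tt((.6695,-.1277,.1547,9.8),(.6695,-.1277,.1397,9.8))
c=g['color'][130:230,200:300]; cv2.imwrite('pics/s19z.png',cv2.cvtColor(cv2.resize(c,None,fx=6,fy=6,interpolation=cv2.INTER_CUBIC),cv2.COLOR_RGB2BGR))
E
```

```text
t 23.27 tcp [ 0.6266 -0.1352  0.1547] yaw 9.85 tilt 0.44 F [-0.51 -0.27 -1.67] gw 0.0231
(0.6695, -0.1277, 0.1547, 9.8) -> shift [-0.0002  0.      0.0436] spin 0.05
(0.6695, -0.1277, 0.1397, 9.8) -> shift [0.0148 0.0001 0.0436] spin 0.05
```

View pics/s19z.png

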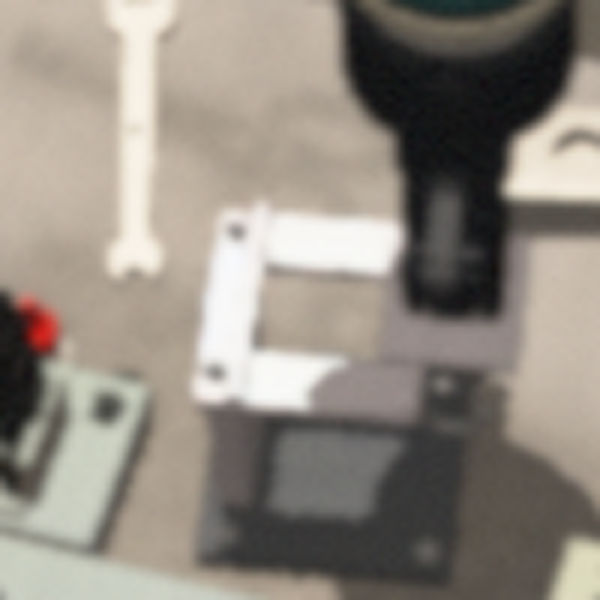

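step_arm(moves=[0.1,0,0,0.004,0,0.1,0,0,0.01,0,0.1,0,0,0.017,0,0.1,0,0,0.024,0,0.1,0,0,0.031,0,0.1,0,0,0.037,0,0.1,0,0,0.041,0,0.1,0,0,0.0435,0,0.1,0,0,0.0435,0,0.1,0,0,0.0435,0])

```text
time: 24.1
tcp_pos: [0.6693, -0.1279, 0.1543]
tool_rot: [-0.063, 0.706, 0.058, 0.703]
contact_force: [0.6, 0.2, -2.6]
grip_width: 0.0233
```

```bash
python3 - <<'E'
from h import *
g=save('side','s20');f=save('wrist','w20')
tt((.6695,-.1277,.1397,9.8))
c=g['color'][130:230,200:300]; cv2.imwrite('pics/s20z.png',cv2.cvtColor(cv2.resize(c,None,fx=6,fy=6,interpolation=cv2.INTER_CUBIC),cv2.COLOR_RGB2BGR))
E
```

```text
t 24.2 tcp [ 0.6691 -0.128   0.1545] yaw 9.82 tilt 0.46 F [ 0.62 -0.02 -1.47] gw 0.0232
(0.6695, -0.1277, 0.1397, 9.8) -> shift [0.0147 0.0003 0.0005] spin 0.02
```

View pics/s20z.png

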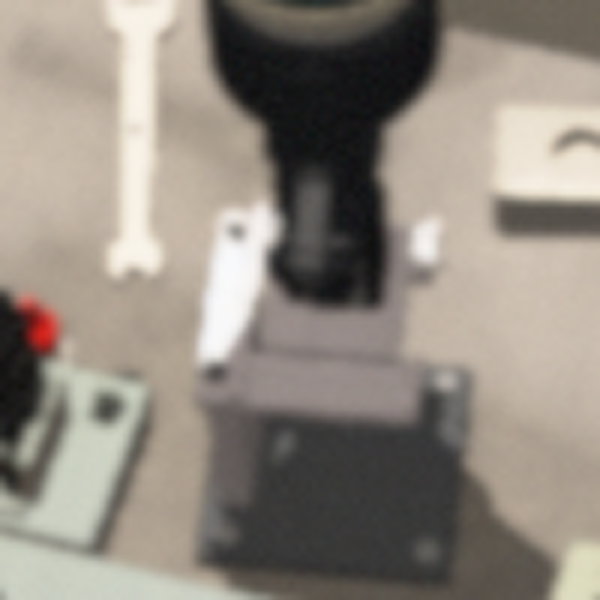

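View pics/w20.png

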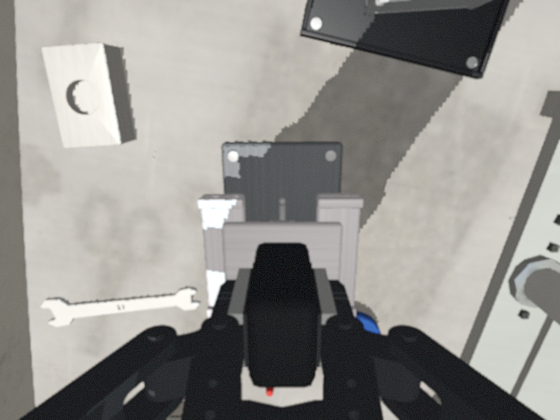

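step_arm(moves=[0.1,0.002,0,0.0003,0,0.1,0.004,0,0.0005,0,0.1,0.006,0,0.0005,0,0.1,0.008,0,0.0005,0,0.1,0.01,0,0.0005,0,0.1,0.0115,0,0.0005,0,0.1,0.0125,0,0.0005,0,0.1,0.0135,0,0.0005,0,0.1,0.014,0,0.0005,0,0.1,0.014,0,0.0005,0])

```text
time: 25.03
tcp_pos: [0.6695, -0.128, 0.1403]
tool_rot: [-0.063, 0.706, 0.058, 0.703]
contact_force: [0.2, -0.1, -1.3]
grip_width: 0.0236
```

```bash
python3 - <<'E'
from h import *
g=save('side','s21');f=save('wrist','w21')
tt((.6695,-.1277,.1397,9.8))
P=cloud(f);z=P[...,2]
print('collar z',np.nanmedian(z[225:250,235:330]), 'before', np.nanmedian(cloud(dict(np.load('pics/w20.npz')))[225:250,235:330,2]))
c=g['color'][130:230,200:300]; cv2.imwrite('pics/s21z.png',cv2.cvtColor(cv2.resize(c,None,fx=6,fy=6,interpolation=cv2.INTER_CUBIC),cv2.COLOR_RGB2BGR))
E
```

```text
t 25.13 tcp [ 0.6696 -0.128   0.1405] yaw 9.82 tilt 0.45 F [-0.45 -0.43 -1.16] gw 0.0228
(0.6695, -0.1277, 0.1397, 9.8) -> shift [ 0.0008  0.0003 -0.    ] spin 0.02
collar z 0.12738432443366407 before 0.1413450402776261
```

View pics/s21z.png

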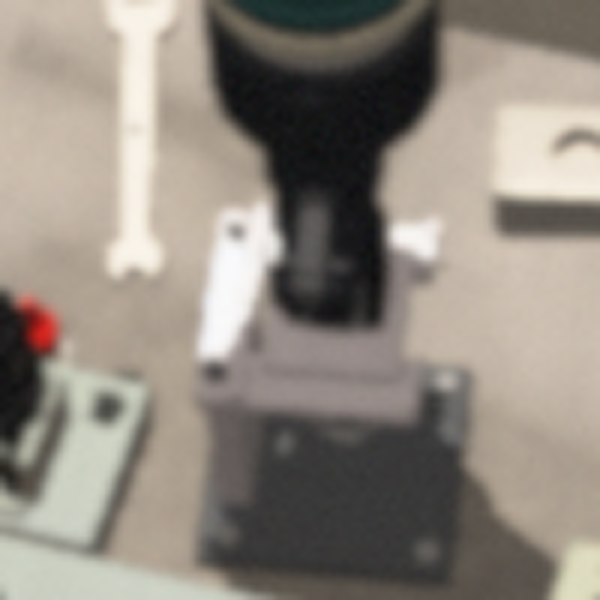

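View pics/w21.png

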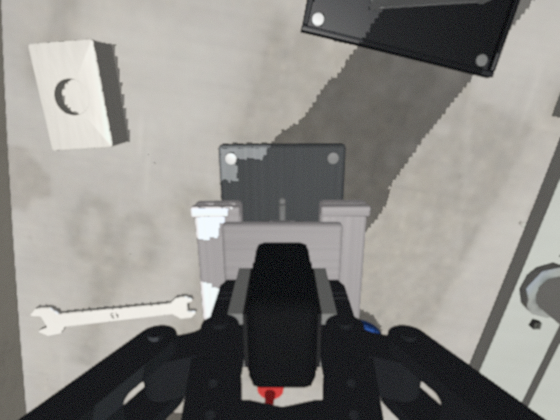

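step_arm(moves=[0.1,0.0005,0,0,0,0.1,0.001,0,0,0,0.1,0.001,0,0,0,0.2,0.001,0,0,0,0.3,0.001,0,0,0,0.35,0.001,0,0,0,0.4,0.001,0,0,0,0.5,0.001,0,0,0,0.6,0.001,0,0,0,0.7,0.001,0,0,0], squeeze=20)

```text
time: 25.97
tcp_pos: [0.6696, -0.128, 0.1395]
tool_rot: [-0.063, 0.706, 0.058, 0.703]
contact_force: [-0.3, 0.1, -0.6]
grip_width: 0.0598
```

```bash
python3 - <<'E'
from h import *
f=save('wrist','w22')
tt((.6695,-.1277,.1397,9.8))
P=cloud(f);z=P[...,2]
print('collar z',np.nanmedian(z[230:250,235:330]))
E
```

```text
t 26.02 tcp [ 0.6696 -0.1281  0.1396] yaw 9.82 tilt 0.45 F [-0.03  0.54  0.09] gw 0.0598
(0.6695, -0.1277, 0.1397, 9.8) -> shift [-0.0001  0.0004 -0.    ] spin 0.02
collar z 0.12664343377156567
```

View pics/w22.png

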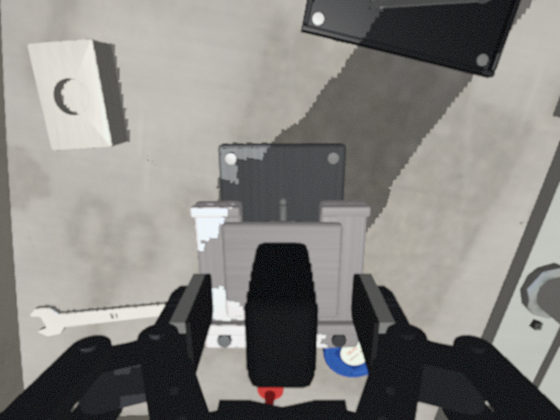

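Seated and free. Rise straight up, open fully.

step_arm(moves=[1,0,0,0,0,1,0,0,0,0,1,0,0,0,0,1,-0.005,0,0,0,1,-0.015,0,0,0,1,-0.03,0,0,0,1,-0.05,0,0,0,1,-0.07,0,0,0,1,-0.09,0,0,0,1,-0.11,0,0,0])

```text
time: 26.85
tcp_pos: [0.6702, -0.1274, 0.2517]
tool_rot: [-0.063, 0.706, 0.058, 0.703]
contact_force: [0.4, -0.0, 0.3]
grip_width: 0.0856
```

step_arm(moves=[1,-0.01,0,-0.02,0,1,-0.02,0,-0.05,0,1,-0.02,0,-0.08,0,1,-0.02,0,-0.1,0,1,-0.02,0,-0.11,0,1,-0.02,0,-0.11,0,1,-0.02,0,-0.11,0,1,-0.02,0,-0.11,0,1,-0.02,0,-0.11,0,1,-0.02,0,-0.11,0])

```text
time: 27.68
tcp_pos: [0.5627, -0.1457, 0.2717]
tool_rot: [-0.063, 0.706, 0.058, 0.703]
contact_force: [0.3, -0.6, 0.2]
grip_width: 0.0858
```

```bash
python3 - <<'E'
from h import *
save('wrist','w23'); save('side','s23'); tt((.6,-.13,.27,10))
for n in ('w23','s23'):
    F=dict(np.load(f'pics/{n}.npz'));P=cloud(F);z=P[...,2]
    def rect(nm,m):
        if m.sum()>8: print(n,nm,m.sum(),cv2.minAreaRect((P[m][:,:2]*1000).astype(np.float32)),np.percentile(z[m],[50,80,95]).round(4))
    b=lambda a,c,x0,x1,y0,y1:(z>a)&(z<c)&(P[...,0]>x0)&(P[...,0]<x1)&(P[...,1]>y0)&(P[...,1]<y1)
    rect('grip',b(.176,.19,.6,.75,-.2,-.06)); rect('fork',b(.112,.127,.6,.75,-.2,-.04))
    rect('basket rim',b(.03,.045,.40,.56,-.13,.01)); 
    p=P[b(.09,.13,.40,.56,-.13,.01)]
    if len(p): print('bail',p[p[:,2].argsort()][-10:].mean(0))
    gr=cv2.cvtColor(F['color'],cv2.COLOR_RGB2GRAY)
    rect('tray+',b(.004,.016,.39,.57,-.15,.02)&(gr<110))
E
```

```text
t 27.78 tcp [ 0.5623 -0.1459  0.2718] yaw 9.84 tilt 0.47 F [-0.99  0.18  0.47] gw 0.0854
(0.6, -0.13, 0.27, 10) -> shift [0.0015 0.0092 0.0398] spin -0.16
w23 grip 1227 ((670.015625, -128.1596221923828), (36.26063919067383, 25.00971031188965), 9.004485130310059) [0.181  0.1816 0.1822]
w23 fork 4270 ((677.8040771484375, -127.4525146484375), (81.6851577758789, 82.17886352539062), 10.114784240722656) [0.1233 0.1261 0.1268]
w23 basket rim 2586 ((479.7865905761719, -65.74465942382812), (78.98251342773438, 82.1335220336914), 14.384156227111816) [0.0384 0.0399 0.0409]
bail [ 0.47908609 -0.0648918   0.11317456]
w23 tray+ 7953 ((480.37066650390625, -64.71289825439453), (139.44741821289062, 139.94989013671875), 87.45429992675781) [0.0051 0.0095 0.0112]
s23 grip 161 ((670.3527221679688, -125.19082641601562), (35.417869567871094, 24.08186912536621), 11.381454467773438) [0.1801 0.1817 0.1832]
s23 fork 799 ((677.7769775390625, -124.58785247802734), (81.3192138671875, 86.2309341430664), 9.95125961303711) [0.1214 0.1246 0.1262]
s23 basket rim 532 ((478.51556396484375, -61.90702819824219), (76.71256256103516, 84.9360580444336), 14.635473251342773) [0.0361 0.0391 0.0409]
bail [ 0.47938375 -0.06126833  0.11094722]
s23 tray+ 1005 ((468.0321044921875, -67.6817626953125), (147.8778076171875, 177.4662628173828), 13.534214973449707) [0.0066 0.0098 0.0129]
```

View pics/w23.png

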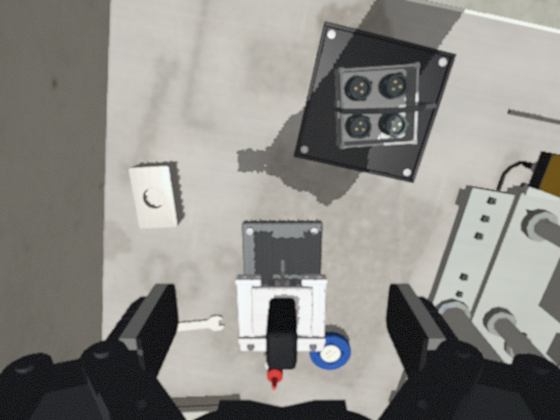

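View pics/s23.png

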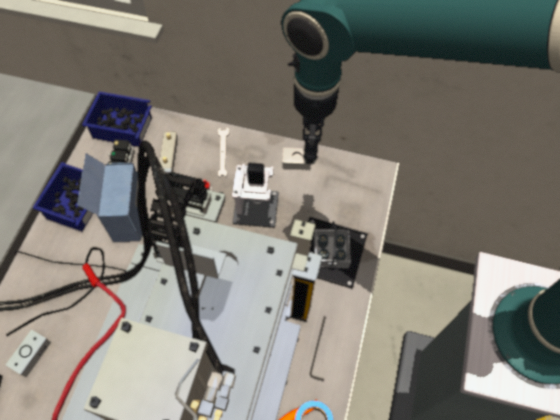

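Basket centred within about 1 mm and flat, the scale seated as at the start, and the gripper clear of everything. Handing in.

```bash
python3 -c "
from bench import arm
print(arm.sign_off())"
```

```text
the job is handed in; nothing more can be done
None
```

I carried out the whole job and handed it in at about 28 s. `sign_off` reports no verdict, so success rests on my own checks below.

- **Weighing:** The basket hung about 19–20 mm above the bench and level for over 3 s, with no visible change between pictures. The rod was out about 35 mm, estimated from how far the grip rose rather than read directly. That puts the weight at about 2.4 N, which agrees with the wrist force and is far from the end stop.
- **Carrying and setting down:** I carried it at about 19 mm and lowered it gently onto the tray. It was then unhooked. The last wrist picture puts the basket's centre within about 1–2 mm of the tray's centre. Its rim height fits standing flat on the 4 mm floor, turned about 17° from the tray's edges.
- **Scale back in the stand:** The collar lies between the lips. The grip measures (670.0, -128.2) mm, against (669.5, -128.8) mm at the start, with its top at 181 mm as before.
- **Forces and the other things:** The largest force I saw was about 6 N, as the fingers closed on the grip. The tin, vial, block and hex key look undisturbed in the last pictures.

**Disagreement:** The side camera read positions about 3–5 mm more to +y than the wrist camera. I worked from the wrist camera, which matched where the gripper closed on the scale. A tray outline from the last side picture was unusable because other things hid part of it.

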